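Load the conditioning magazine and latch it shut

TASK

Stand every standard sample cartridge (the tall slim ones, 34 mm wide and 120 mm tall) upright in its own pocket of the pulled-out magazine, right down to the floor of the pocket; the two short ones and the wide one stay standing on the bench. Then slide the magazine up to the chamber, swing the wire loop of the draw latch over the hook on the magazine so that its bar lies behind the hook, and only then press the lever down flat past its centre, so that the magazine is drawn tight against the chamber.

Things in the scene. Friction and masses are not known exactly. Their poses are not given: they have to be found in the camera images.
- cart1_mid (a point): A standard sample cartridge: upright plain cylinder, 34 mm diameter, 120 mm tall, white barrel, 20 mm steel foot (low centre of mass), grey cap, about 250 g. The point is its centre, 60 mm above its foot; z along the cylinder. Three or four of these five are present; the state gives None for an absent one.
- cart2_mid (a point): A standard sample cartridge: upright plain cylinder, 34 mm diameter, 120 mm tall, white barrel, 20 mm steel foot (low centre of mass), grey cap, about 250 g. The point is its centre, 60 mm above its foot; z along the cylinder. Three or four of these five are present; the state gives None for an absent one.
- cart3_mid (a point): A standard sample cartridge: upright plain cylinder, 34 mm diameter, 120 mm tall, white barrel, 20 mm steel foot (low centre of mass), grey cap, about 250 g. The point is its centre, 60 mm above its foot; z along the cylinder. Three or four of these five are present; the state gives None for an absent one.
- cart4_mid (a point): A standard sample cartridge: upright plain cylinder, 34 mm diameter, 120 mm tall, white barrel, 20 mm steel foot (low centre of mass), grey cap, about 250 g. The point is its centre, 60 mm above its foot; z along the cylinder. Three or four of these five are present; the state gives None for an absent one.
- cart5_mid (a point): A standard sample cartridge: upright plain cylinder, 34 mm diameter, 120 mm tall, white barrel, 20 mm steel foot (low centre of mass), grey cap, about 250 g. The point is its centre, 60 mm above its foot; z along the cylinder. Three or four of these five are present; the state gives None for an absent one.
- short1_mid (a point): A short cartridge, not wanted: same look, 34 mm diameter but only 75 mm tall. The point is its centre, 37.5 mm above its foot.
- short2_mid (a point): A short cartridge, not wanted: same look, 34 mm diameter but only 75 mm tall. The point is its centre, 37.5 mm above its foot.
- fat1_mid (a point): A wide cartridge, not wanted: same look, 120 mm tall but 52 mm diameter, too wide for the pockets. The point is its centre, 60 mm above its foot.
- pocket1 (a point): Centre of the mouth of one of the four square pockets (38 x 38 mm, 46 mm deep, mouth edges chamfered 3 mm) in the aluminium magazine, in a row across the slide at x = -78 mm from its middle; mouths 62 mm above the table. A cartridge standing in one has its centre 14 mm above this point and sticks out 74 mm. Moves with the magazine. Axes: z up, y along the slide from magazine to chamber.
- pocket2 (a point): Centre of the mouth of one of the four square pockets (38 x 38 mm, 46 mm deep, mouth edges chamfered 3 mm) in the aluminium magazine, in a row across the slide at x = -26 mm from its middle; mouths 62 mm above the table. A cartridge standing in one has its centre 14 mm above this point and sticks out 74 mm. Moves with the magazine. Axes: z up, y along the slide from magazine to chamber.
- pocket3 (a point): Centre of the mouth of one of the four square pockets (38 x 38 mm, 46 mm deep, mouth edges chamfered 3 mm) in the aluminium magazine, in a row across the slide at x = +26 mm from its middle; mouths 62 mm above the table. A cartridge standing in one has its centre 14 mm above this point and sticks out 74 mm. Moves with the magazine. Axes: z up, y along the slide from magazine to chamber.
- pocket4 (a point): Centre of the mouth of one of the four square pockets (38 x 38 mm, 46 mm deep, mouth edges chamfered 3 mm) in the aluminium magazine, in a row across the slide at x = +78 mm from its middle; mouths 62 mm above the table. A cartridge standing in one has its centre 14 mm above this point and sticks out 74 mm. Moves with the magazine. Axes: z up, y along the slide from magazine to chamber.
- keeper (a point): Dark steel hook on the magazine's top, 80 mm in +y from the pocket row, 30 mm wide, 11 mm tall over this point. Point: mid catching face (looks to -y), 4 mm above the hook's floor plate, which runs 37 mm to -y. A lip overhangs 4 mm to -y, 6 mm above the point: the bar must drop behind it (y under -8 mm), then is drawn under it. Hooked: bar centre 4 to 30 mm to -y, at point height. Axes as pockets.
- push_tab (a point): Centre of the top edge of the black upright tab at the magazine's outer (-y) end: 70 mm wide in x, 12 mm thick in y, 53 mm tall above its step, top 93 mm above the table. Push it (+y) or pinch it to slide the magazine. Axes: z up, y along the slide from magazine to chamber.
- carriage (a joint): Slide of the magazine, m: 0 = hard against the chamber, up to 0.09 = pulled out (-y). Friction about 7 N. From 0.006 inward it squeezes a rubber gasket (9 N per mm), so pushed home by hand it springs back to about 0.006; the closed latch draws it to about 0.002. The loop can be hooked while it is between 0.006 and 0.011.
- lever (a joint): Latch lever, rad: 0 = pressed flat on the chamber, handle pointing away from the magazine (+y); it starts near upright at 1.65 to 1.8 (limit 1.9). Stays where it is left; with the loop hooked it springs back up unless pressed past its centre, at about 0.3, after which it snaps flat. Takes under 15 N at its tip.
- lever_hinge (a point): On the lever's hinge line (parallel to the unit's x), 78 mm above the table, 40 mm inside the chamber's mating face. The chamber's flat top is 62 mm above the table.
- lever_tip (a point): On the lever's black thumb grip, on the face that is uppermost when it lies flat: 64 mm out from the hinge (the lever ends at 70 mm) and 11 mm off the hinge's plane. The lever is 26 mm wide and 10 mm thick. Its z axis points out of that face, its y axis along the lever to its tip.
- loop (a joint): Hinge of the wire loop on the lever, rad: 0 = in line, latch closed; larger = folded up to the lever. Starts near 3.0: standing beside the lever on the magazine side, leaning a little to the magazine. Stays up while within about 0.6 rad of vertical; tipped further to the magazine it falls by its weight. Its hinge is on the lever, 24 mm from the lever's hinge, and moves with it.
- loop_bar (a point): Centre of the loop's cross bar: round steel, 8 mm thick, 46 mm long along the unit's x, 94 mm from the loop's hinge, held by two 6 mm side wires at its ends. At the start it is about 190 mm above the table and some 40 mm higher than the lever's tip.

How it is judged:
On the way, in this order (a step that is already met when the one before it is completed fails the run):
1. every standard cartridge present stands in a pocket, fully down ((horizontal distance between cart1_mid and pocket1 below 0.01 m or horizontal distance between cart1_mid and pocket2 below 0.01 m or horizontal distance between cart1_mid and pocket3 below 0.01 m or horizontal distance between cart1_mid and pocket4 below 0.01 m) and z of each of cart1_mid, cart2_mid, cart3_mid, cart4_mid, cart5_mid in the frame of pocket2 below 0.022 m and angle between each of cart1_mid, cart2_mid, cart3_mid, cart4_mid, cart5_mid's own z axis and vertical below 0.15 rad and (horizontal distance between cart2_mid and pocket1 below 0.01 m or horizontal distance between cart2_mid and pocket2 below 0.01 m or horizontal distance between cart2_mid and pocket3 below 0.01 m or horizontal distance between cart2_mid and pocket4 below 0.01 m) and (horizontal distance between cart3_mid and pocket1 below 0.01 m or horizontal distance between cart3_mid and pocket2 below 0.01 m or horizontal distance between cart3_mid and pocket3 below 0.01 m or horizontal distance between cart3_mid and pocket4 below 0.01 m) and (horizontal distance between cart4_mid and pocket1 below 0.01 m or horizontal distance between cart4_mid and pocket2 below 0.01 m or horizontal distance between cart4_mid and pocket3 below 0.01 m or horizontal distance between cart4_mid and pocket4 below 0.01 m) and (horizontal distance between cart5_mid and pocket1 below 0.01 m or horizontal distance between cart5_mid and pocket2 below 0.01 m or horizontal distance between cart5_mid and pocket3 below 0.01 m or horizontal distance between cart5_mid and pocket4 below 0.01 m)), for 0.3 s.
2. the loop's bar lies behind the keeper while the lever is still up (y of loop_bar in the frame of keeper between -0.032 and 0 m and z of loop_bar in the frame of keeper between -0.01 and 0.004 m and value of joint lever above 0.5 rad), for 0.2 s.
3. the lever is flat and the magazine drawn tight (y of loop_bar in the frame of keeper between -0.032 and 0 m and z of loop_bar in the frame of keeper between -0.01 and 0.004 m and value of joint lever below 0.1 rad and value of joint carriage below 0.0042 m), for 0.2 s.
At the end, for the whole second after the job is handed in: Every standard cartridge present stands in a pocket (10 mm of centre, 0.15 rad of upright, 8 mm of the floor); the bar is behind the keeper, at most 4 mm above its middle; lever within 0.10 rad of flat, slide under 4.2 mm; short and wide ones stand upright (0.3 rad) on the bench (all of step 1 and all of step 3 and angle between each of short1_mid, short2_mid, fat1_mid's own z axis and vertical below 0.3 rad and height (world z) of each of short1_mid, short2_mid below 0.0455 m and height (world z) of fat1_mid below 0.068 m); the robot touches nothing.
Of cart1, cart2, cart3, cart4, cart5 only 3 to 4 are there at a start; the rules pass over those that are not, and their reading is None.
At some moment in a run one of cart1, cart2, cart3, cart4, cart5 may be knocked a few centimetres aside while the robot is not near it.
It also fails if it takes over 210 s, if anything falls off the work surface, if the arm or the gripper's body presses on something with over 40 N, if the wrist force passes 120 N, or if a joint passes its speed limit or range.

ROBOT

A 7-joint arm with a two-finger parallel gripper is mounted at the origin on the work surface. World frame = base frame: x ahead of the robot, y to its left, z up, the work surface at z = 0. Lengths are in m, angles in rad, forces in N, time in s.
With the tool pointing down it reaches from about 0.4 to 0.9 m from the base axis. Payload 5.5 kg.
Tool frame: the origin (TCP) lies at the very end of the fingers, on their centre line; the grasp point (between the pads) lies 19 mm behind it; z points along the fingers, y is the direction in which the jaws open and shut (so a half turn about z gives the same grasp; the last joint's range is limited). The gripper opens to 92 mm and grips with 3 to 60 N. Pads are 19 mm wide; open, the fingers measure 130 mm over their backs; the gripper's body (75 mm by 190 mm) begins 47 mm behind the grasp point.
Start: joints at [-1.082, 0.501, -0.427, 1.55, 0.221, 1.138, -0.21], TCP at [0.145, 0.634, 0.227] pointing down, gripper open.
Joint ranges: [-2.88, 2.88], [-0.31, 2.03], [-1.54, 1.56], [0.2, 2.42], [-1.41, 4.55], [0.19, 2.02], [-2.57, 2.57]. Speed limits (rad/s): [2.57, 2.57, 3.14, 3.14, 3.14, 3.14, 3.14].

INTERFACE

Orientations are given as a 3x3 rotation matrix whose columns are the frame's x, y, z axes.
In Python, from rig import manip gives the robot as it stands.
- The arm moves only by the shell command python3 -m handwheel 'ROWS'. ROWS is JSON, a list that holds one entry, the list of rows, each a list of 5 numbers: the shift along the tool's x, y, z in cm, then the turn about the tool's z in degrees, then the opening, from 0 (shut) to 1 (fully open). A call has 1 to 12 rows; each row is the pose to reach, as a shift and turn from the pose measured when the call began, along the tool's axes at that moment; what a row does not reach only later rows make up. A row lasts 1/12 s, in which the tool goes at most 41.7 mm and 7.16 degrees, less where a joint would pass 70% of its speed; a pose out of reach is approached as far as the arm can. A call with a gripper value outside its range is refused whole. The fingers move at their own pace and stop on an object; the grip force is fixed at half the most. Time passes only in rows, so rows that repeat a pose let the fingers close. It gives the time, the measured TCP pose, the force and the opening at its end, in the units of the state.
- manip.get_state(): the state, without advancing time (a new reading comes with each control period).
- manip.camera(name): name is "scene" or "top"; returns (picture, depth): 384x512x3 uint8, red, green, blue; 384x512 float32, m along the optical axis (not along the pixel's ray), 0 where there is no reading.
- manip.calibration(name): a dict with "fov_y" (degrees; the focal length in pixels is half the picture's height over the tangent of half this angle, whatever the lens; pixels are square), "cx", "cy" (the principal point, pixels), "R" (3x3) and "t" (3): a world point X has camera coordinates R X + t. Camera axes: x right, y down, z forward; pixel columns grow to the right and rows downward; lengths in m; the calibration is good to about 2 mm. A picture is of the moment at which its call begins. calibration takes no time and is no camera call.
- manip.finish_job(): hands the job in, once; it reports no verdict.
The state is a dict: "time_s": time; "joints": joint angles; "qd": joint speeds; "effort": joint torques, N m; "ee_pos": TCP position; "ee_rot": TCP orientation; "contact_force": force on the tool from outside, world axes, zero at the start; "wrist_torque": the same for the moment, N m; "opening": opening from 0.0 (shut) to 1.0 (fully open).
Only numpy, scipy, OpenCV 4.12 (cv2) and the standard library are available. Lean on these libraries where they do the work, as an engineer would, in place of code of your own. Each camera call takes 0.05 s, during which the arm holds its last target. There are 200 camera calls.

## Working session

There is one attempt and no reset: what is moved stays moved. The work goes in short steps, Python scripts to look and compute and a shell command to move; the robot and the scene stay as the last step left them, time stands still between calls to the robot, and variables do not carry over. Pictures are saved under pics/ and viewed, about 12 in all and at most 16, crops included, and the job is handed in when it is done.

```bash
ls; mkdir -p pics
python3 - <<'E'
from rig import manip
import cv2,numpy as np
s=manip.get_state()
print(s)
for n in("scene","top"):
    p,d=manip.camera(n); cv2.imwrite(f"pics/{n}0.png",p[:,:,::-1]); np.save(f"pics/{n}0.npy",d)
    print(manip.calibration(n))
E
```

```text
pics
{'time_s': 0.0, 'joints': array([-1.0817963 ,  0.50184969, -0.4267785 ,  1.55141529,  0.22081128,
        1.13825824, -0.21032231]), 'qd': array([-0.00130602, -0.00028603, -0.00062345,  0.00017979,  0.00023668,
       -0.00159411,  0.00143825]), 'effort': array([-2.71471372e-04, -5.66580427e+01, -5.81644669e+00, -2.79109383e+01,
       -6.87789498e-02,  3.08246061e-02,  1.83722436e-04]), 'ee_pos': array([0.14542818, 0.63283702, 0.22569049]), 'ee_rot': array([[-9.74619593e-01,  2.23866963e-01, -4.81171468e-04],
       [ 2.23867471e-01,  9.74617911e-01, -1.81203176e-03],
       [ 6.33042832e-05, -1.87376030e-03, -9.99998243e-01]]), 'contact_force': array([-0.8966369 , -1.14940661,  0.02847493]), 'wrist_torque': array([-0.01132086,  0.00423984,  0.016961  ]), 'opening': 0.9996598555431188}
{'fov_y': 45.31764780542452, 'cx': 260.285563699037, 'cy': 185.96787834409463, 'R': array([[-0.55376442,  0.8326608 , -0.00457886],
       [ 0.45742092,  0.29960548, -0.83725902],
       [-0.69578091, -0.46573872, -0.54678732]]), 't': array([ 0.33712339, -0.17576613,  1.61319743])}
{'fov_y': 49.4002630971568, 'cx': 263.7033351558728, 'cy': 196.71549560510536, 'R': array([[-8.85606858e-02, -9.96070326e-01,  9.53921793e-04],
       [-9.70794209e-01,  8.60989280e-02, -2.23932084e-01],
       [ 2.22969972e-01, -2.07576406e-02, -9.74604285e-01]]), 't': array([0.0044525 , 0.54306347, 0.92250424])}
```

View pics/scene0.png

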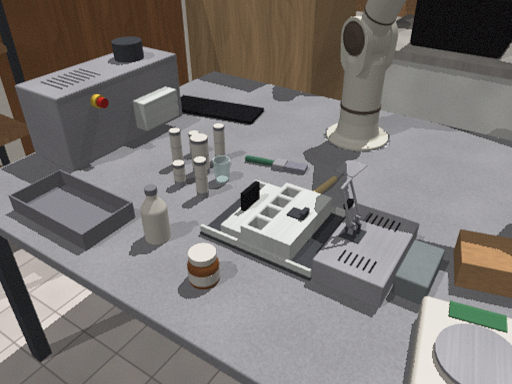

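View pics/top0.png

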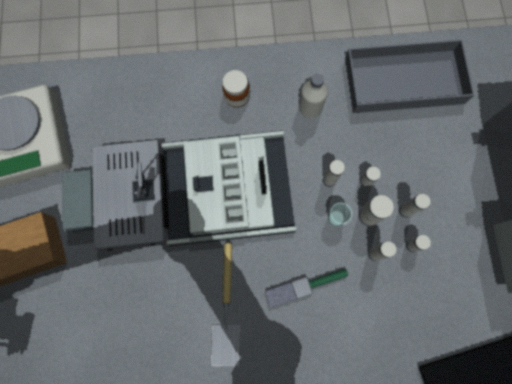

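The images show six cartridges at top-view pixels (337,167), (372,174), (381,207, the wide one), (421,202), (388,249) and (422,242). There is a glass at (340,213). The magazine has its pockets near column 232, the hook at (203,184), the tab at (263,176), and the latch at (145,185). Next I'll measure these with depth and look closer.

```bash
cat > h.py <<'E'
import numpy as np,cv2
from rig import manip
def cal(n):
    c=manip.calibration(n); return 192/np.tan(np.radians(c["fov_y"]/2)),c["cx"],c["cy"],np.array(c["R"]),np.array(c["t"])
def ray(n,u,v):
    f,cx,cy,R,t=cal(n); d=R.T@np.array([(u-cx)/f,(v-cy)/f,1]); return -R.T@t,d
def atz(n,u,v,z):
    o,d=ray(n,u,v); return o+d*(z-o[2])/d[2]
def cloud(n,d):
    f,cx,cy,R,t=cal(n); v,u=np.mgrid[:384,:512]
    P=np.stack([(u-cx)/f*d,(v-cy)/f*d,d],-1)-t
    W=P@R; W[d==0]=np.nan; return W
def proj(n,X):
    f,cx,cy,R,t=cal(n); c=R@np.array(X)+t; return cx+f*c[0]/c[2],cy+f*c[1]/c[2]
def shot(n,name,box=None,k=1):
    p,d=manip.camera(n); np.save(f"pics/{name}.npy",d); q=p[:,:,::-1]; cv2.imwrite(f"pics/{name}_full.png",q)
    if box: x0,y0,x1,y1=box; q=q[y0:y1,x0:x1]
    cv2.imwrite(f"pics/{name}.png",cv2.resize(q,None,fx=k,fy=k,interpolation=cv2.INTER_CUBIC)); return p,d
def carts(d):
    W=cloud("top",d); m=((W[...,2]>0.055)&(W[...,2]<.2)).astype(np.uint8); 
    n,l,st,_=cv2.connectedComponentsWithStats(m)
    for i in range(1,n):
        if st[i,4]<40: continue
        P=W[l==i]; zt=np.percentile(P[:,2],90); T=P[P[:,2]>zt-.008]
        if np.ptp(P[:,0])>.15: continue
        c,r=cv2.minEnclosingCircle(T[:,:2].astype(np.float32))
        print(st[i,:2]+st[i,2:4]//2,"top z %.3f"%zt,"ctr %.4f %.4f"%c,"mean",T[:,:2].mean(0).round(4),"r %.3f"%r,st[i,4])
E
python3 - <<'E'
from h import *
d=np.load("pics/top0.npy"); carts(d)
W=cloud("top",d)
for u,v in[(232,150),(241,190),(203,184),(263,176),(255,200),(190,150),(145,190),(155,165),(110,220),(136,190),(141,165),(300,250)]:
    print(u,v,W[v,u].round(4))
W=cloud("scene",np.load("pics/scene0.npy"))
for u,v in[(355,170),(350,225),(297,212),(253,187)]: print(u,v,W[v,u].round(4))
a=cv2.imread("pics/top0.png")[125:255,85:305]; cv2.imwrite("pics/a.png",cv2.resize(a,None,fx=3.6,fy=3.6,interpolation=cv2.INTER_CUBIC))
a=cv2.imread("pics/scene0.png")[150:280,220:400]; cv2.imwrite("pics/b.png",cv2.resize(a,None,fx=4.4,fy=4.4,interpolation=cv2.INTER_CUBIC))
E
```

```text
[235  84] top z 0.083 ctr 0.8365 0.0034 mean [0.8347 0.0029] r 0.032 562
[313  91] top z 0.149 ctr 0.7857 -0.1884 mean [ 0.7847 -0.1875] r 0.015 727
[262 176] top z 0.096 ctr 0.5879 -0.0436 mean [ 0.5873 -0.0433] r 0.035 184
[335 171] top z 0.122 ctr 0.5827 -0.2118 mean [ 0.582  -0.2112] r 0.018 293
[372 174] top z 0.077 ctr 0.5722 -0.3048 mean [ 0.5724 -0.3039] r 0.018 187
[417 203] top z 0.122 ctr 0.4887 -0.3899 mean [ 0.4878 -0.3891] r 0.017 341
[378 209] top z 0.122 ctr 0.4846 -0.2986 mean [ 0.484  -0.2981] r 0.026 614
[341 213] top z 0.072 ctr 0.4856 -0.2176 mean [ 0.4872 -0.219 ] r 0.026 145
[ 28 246] top z 0.074 ctr 0.4760 0.5172 mean [0.4751 0.5096] r 0.084 2771
[422 242] top z 0.077 ctr 0.4025 -0.3932 mean [ 0.4022 -0.3924] r 0.017 215
[384 250] top z 0.122 ctr 0.3905 -0.2987 mean [ 0.3902 -0.2979] r 0.017 315
232 150 [0.6804 0.0248 0.0145]
241 190 [0.562  0.0084 0.063 ]
203 184 [0.5839 0.0967 0.0652]
263 176 [ 0.5826 -0.0456  0.0948]
255 200 [ 0.5394 -0.0225  0.0429]
190 150 [0.6718 0.1234 0.0637]
145 190 [0.5717 0.2241 0.1007]
155 165 [0.641  0.2084 0.0648]
110 220 [0.5171 0.3168 0.0638]
136 190 [0.5721 0.2429 0.106 ]
141 165 [0.6453 0.2429 0.0609]
300 250 [ 0.4147 -0.1211  0.0017]
355 170 [ 0.217   0.0907 -0.    ]
350 225 [0.6067 0.2389 0.1033]
297 212 [0.585  0.0926 0.0667]
253 187 [ 0.5814 -0.0401  0.0902]
```

View pics/a.png

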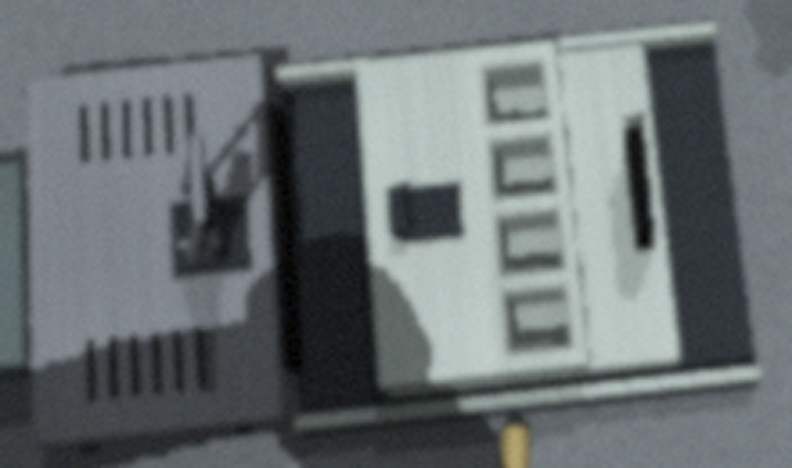

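View pics/b.png

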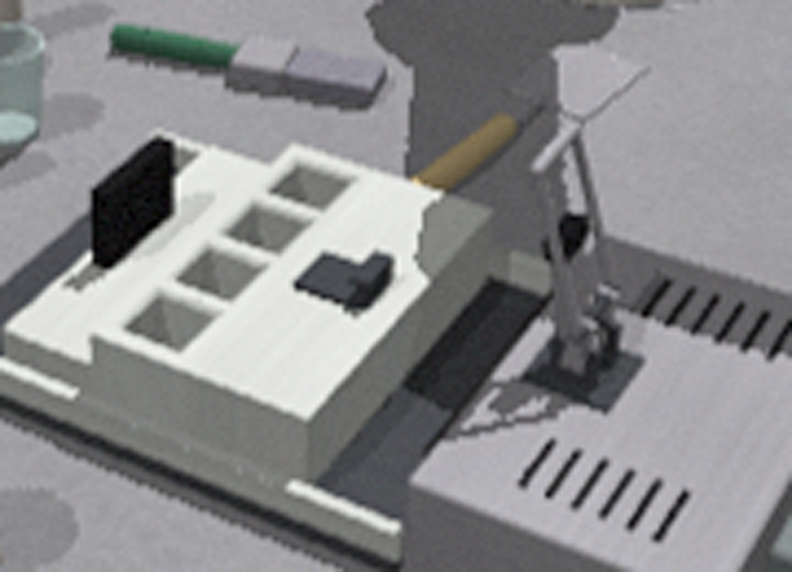

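Run:
```python
from h import *
g=lambda u,v,z: atz("top",85+u/3.6-.36,125+v/3.6-.36,z)
P=np.array([g(u,v,.062) for u,v in[(538,318),(531,241),(523,167),(516,93)]]); print(P.round(4))
print(np.linalg.norm(np.diff(P,axis=0),axis=1))
k=np.array([-78,-26,26,78])/1000
A=np.polyfit(k,P[:,:2],1); print(A, np.degrees(np.arctan2(A[0,1],A[0,0])))
print("tab",g(633,188,.093), "corners",g(627,116,.093),g(648,246,.093))
x=A[0]/np.linalg.norm(A[0]); y=np.array([-x[1],x[0]]); c=A[1]
print("pred keeper",c+.08*y, "hook back/right", g(412,212,.062),g(462,212,.062),g(388,212,.073))
d=np.load("pics/top0.npy"); 
# latch points cloud from both cameras in unit frame
for n in("top","scene"):
    W=cloud(n,np.load(f"pics/{n}0.npy")).reshape(-1,3); 
    l=np.stack([(W[:,:2]-c)@x,(W[:,:2]-c)@y,W[:,2]],-1); m=(abs(l[:,0])<.05)&(l[:,1]>.12)&(l[:,1]<.3)&(l[:,2]>.075)
    q=l[m]; q=q[np.argsort(q[:,2])]; print(n,len(q)); print(q[::max(1,len(q)//45)].round(3).tolist())
R=manip.get_state()["ee_rot"]; print(np.degrees(np.arctan2(R[1,1],R[0,1])))
```

```text
[[0.5085 0.0288 0.062 ]
 [0.5602 0.0296 0.062 ]
 [0.6111 0.0313 0.062 ]
 [0.6631 0.0323 0.062 ]]
[0.05168074 0.05092494 0.05202993]
[[0.98975283 0.02362086]
 [0.5857491  0.03047956]] 1.3671281786269236
tab [ 0.58157754 -0.03967309  0.093     ] corners [ 0.63010867 -0.04000295  0.093     ] [ 0.54269139 -0.04584029  0.093     ]
pred keeper [0.58384041 0.11045679] hook back/right [0.58676708 0.10632555 0.062     ] [0.58385648 0.07349563 0.062     ] [0.58510904 0.12041646 0.073     ]
top 292
[[-0.014, 0.201, 0.075], [0.016, 0.197, 0.078], [-0.006, 0.21, 0.084], [-0.016, 0.21, 0.086], [-0.015, 0.204, 0.09], [-0.011, 0.201, 0.091], [-0.011, 0.205, 0.093], [-0.01, 0.195, 0.096], [-0.009, 0.194, 0.101], [-0.011, 0.2, 0.102], [-0.001, 0.213, 0.104], [0.013, 0.21, 0.105], [0.017, 0.212, 0.105], [0.02, 0.214, 0.106], [0.012, 0.212, 0.106], [-0.013, 0.217, 0.107], [-0.014, 0.212, 0.108], [-0.011, 0.2, 0.11], [0.011, 0.192, 0.113], [0.002, 0.191, 0.119], [-0.012, 0.193, 0.121], [-0.023, 0.201, 0.124], [-0.012, 0.194, 0.131], [-0.024, 0.198, 0.135], [-0.014, 0.187, 0.142], [-0.014, 0.191, 0.144], 
[... 1003 characters left out ...]
205, 0.11], [0.013, 0.192, 0.114], [-0.004, 0.198, 0.117], [0.023, 0.205, 0.119], [0.001, 0.198, 0.122], [0.014, 0.188, 0.124], [0.016, 0.192, 0.127], [-0.018, 0.203, 0.13], [0.0, 0.196, 0.132], [0.017, 0.186, 0.136], [-0.012, 0.195, 0.139], [0.013, 0.196, 0.141], [-0.005, 0.195, 0.143], [-0.021, 0.196, 0.145], [-0.004, 0.195, 0.146], [0.002, 0.195, 0.147], [-0.004, 0.188, 0.148], [-0.005, 0.194, 0.15], [-0.024, 0.193, 0.155], [0.026, 0.19, 0.159], [0.027, 0.188, 0.164], [0.027, 0.187, 0.17], [-0.02, 0.188, 0.175], [-0.02, 0.18, 0.18], [-0.023, 0.183, 0.185], [0.018, 0.181, 0.19], [-0.008, 0.182, 0.192], [0.018, 0.181, 0.194], [-0.011, 0.177, 0.194], [-0.015, 0.178, 0.195]]
77.06521123617895
```

```bash
cat >> h.py <<'E'
def go(X,yaw=None):
    "shift in tool cm and turn deg for world target X, jaw axis at world angle yaw deg"
    s=manip.get_state(); R=s["ee_rot"]; d=R.T@(np.array(X)-s["ee_pos"])*100
    a=np.degrees(np.arctan2(R[1,1],R[0,1])); t=0 if yaw is None else (a-yaw+90)%180-90
    print("shift",d.round(2),"turn %.1f"%t,"| tcp",s["ee_pos"].round(4),"jaw %.1f"%a,"open %.3f"%s["opening"],"F",s["contact_force"].round(1),"t %.1f"%s["time_s"])
E
python3 - <<'E'
from h import *
g=lambda u,v,z: atz("top",85+u/3.6-.36,125+v/3.6-.36,z)
for nm,a,b,z in[("face",(270,60),(290,420),.062),("magfront",(357,75),(376,390),.062),("railtop",(275,75),(715,30),.016),("railbot",(295,425),(760,372),.016),("magedge",(358,60),(550,42),.062)]:
    A,B=g(*a,z),g(*b,z); v=(A-B)[:2]; print(nm,A.round(4),B.round(4),np.degrees(np.arctan2(v[1],v[0]))%90)
W=cloud("top",np.load("pics/top0.npy"))
m=(abs(W[...,2]-.064)<.006)&(abs(W[...,0]-.585)<.13)
for lo,hi in((-.03,.152),(.15,.37)):
    P=W[m&(W[...,1]>lo)&(W[...,1]<hi)][:,:2].astype(np.float32); r=cv2.minAreaRect(P); print(len(P),r,P[:,1].min(),P[:,1].max(), cv2.boxPoints(r).round(3).tolist())
row=W[150]; print(row[150:215][:,1:].round(3).tolist())
go([.5827,-.2118,.26],91.5)
E
```

```text
face [0.7012 0.1961 0.062 ] [0.4565 0.1914 0.062 ] 1.0999399123253484
magfront [0.6853 0.1381 0.062 ] [0.4709 0.1357 0.062 ] 0.6282057876514686
railtop [0.7079 0.2034 0.016 ] [ 0.7141 -0.1092  0.016 ] 1.1400001311128989
railbot [0.4593 0.1984 0.016 ] [ 0.4673 -0.1152  0.016 ] 1.4726141109856172
magedge [0.6959 0.1369 0.062 ] [0.6974 0.0068 0.062 ] 0.6307420051226558
4098 ((0.5863111019134521, 0.06930779665708542), (0.22363290190696716, 0.13539552688598633), 1.3128095865249634) -0.00035632632 0.13836098 [[0.4729999899864197, 0.1340000033378601], [0.47600001096725464, -0.0010000000474974513], [0.699999988079071, 0.004000000189989805], [0.6970000267028809, 0.14000000059604645]]
6676 ((0.5813677906990051, 0.28184279799461365), (0.2514338195323944, 0.17739251255989075), 0.7586764097213745) 0.1924057 0.36999258 [[0.45399999618530273, 0.36899998784065247], [0.4569999873638153, 0.19099999964237213], [0.7080000042915344, 0.19499999284744263], [0.7059999704360962, 0.3720000088214874]]
[[0.22, 0.062], [0.218, 0.062], [0.214, 0.065], [0.213, 0.063], [0.21, 0.063], [0.207, 0.064], [0.205, 0.063],
[... 325 characters left out ...]
], [0.162, 0.011], [0.16, 0.008], [0.157, 0.008], [0.155, 0.007], [0.152, 0.011], [0.15, 0.007], [0.138, 0.063], [0.135, 0.063], [0.133, 0.062], [0.131, 0.064], [0.129, 0.062], [0.126, 0.062], [0.123, 0.064], [0.121, 0.066], [0.119, 0.062], [0.117, 0.061], [0.114, 0.062], [0.111, 0.065], [0.109, 0.063], [0.107, 0.064], [0.104, 0.062], [0.102, 0.063], [0.1, 0.062], [0.097, 0.063], [0.094, 0.066], [0.092, 0.064], [0.09, 0.061], [0.088, 0.061], [0.085, 0.06], [0.082, 0.065], [0.08, 0.063], [0.078, 0.065], [0.075, 0.062], [0.073, 0.064], [0.07, 0.065], [0.068, 0.066], [0.066, 0.063]]
shift [-61.53 -72.54  -3.3 ] turn -14.4 | tcp [0.1454 0.6329 0.2258] jaw 77.1 open 0.999 F [ 0.7  0.4 -0.3] t 0.1
```

```bash
python3 -m handwheel '[[[-61.5,-72.5,-3.3,-14.4,0.65],[-61.5,-72.5,-3.3,-14.4,0.65],[-61.5,-72.5,-3.3,-14.4,0.65],[-61.5,-72.5,-3.3,-14.4,0.65],[-61.5,-72.5,-3.3,-14.4,0.65],[-61.5,-72.5,-3.3,-14.4,0.65],[-61.5,-72.5,-3.3,-14.4,0.65],[-61.5,-72.5,-3.3,-14.4,0.65],[-61.5,-72.5,-3.3,-14.4,0.65],[-61.5,-72.5,-3.3,-14.4,0.65],[-61.5,-72.5,-3.3,-14.4,0.65],[-61.5,-72.5,-3.3,-14.4,0.65]]]'; python3 -c "
from h import *
go([.5825,-.2115,.26],91.1)"
```

```text
time_s: 1.1
ee_pos: [0.3753, 0.1876, 0.2443]
ee_rot: [[-1.0, -0.026, -0.0], [-0.026, 1.0, -0.002], [0.0, -0.002, -1.0]]
contact_force: [0.9, 0.5, -0.5]
opening: 0.65
shift [-19.69 -40.43  -1.51] turn 0.4 | tcp [0.3753 0.1876 0.2443] jaw 91.5 open 0.650 F [ 0.9  0.5 -0.5] t 1.1
```

```bash
python3 -m handwheel '[[[-19.7,-40.4,-1.5,0.4,0.65],[-19.7,-40.4,-1.5,0.4,0.65],[-19.7,-40.4,-1.5,0.4,0.65],[-19.7,-40.4,-1.5,0.4,0.65],[-19.7,-40.4,-1.5,0.4,0.65],[-19.7,-40.4,-1.5,0.4,0.65],[-19.7,-40.4,-1.5,0.4,0.65],[-19.7,-40.4,-1.5,0.4,0.65],[-19.7,-40.4,-1.5,0.4,0.65],[-19.7,-40.4,-1.5,0.4,0.65],[-19.7,-40.4,-1.5,0.4,0.65],[-19.7,-40.4,-1.5,0.4,0.65]]]'; python3 -c "
from h import *
go([.5825,-.2115,.076],91.1)
p,d=shot('scene','s1',(140,90,300,230),4)
p,d=shot('top','t1'); carts(d)"
```

```text
time_s: 2.1
ee_pos: [0.5833, -0.2201, 0.2592]
ee_rot: [[-1.0, -0.01, -0.0], [-0.01, 1.0, -0.007], [0.0, -0.007, -1.0]]
contact_force: [0.2, -0.5, 0.3]
opening: 0.65
shift [ 0.07  0.99 18.31] turn -0.5 | tcp [ 0.5833 -0.2201  0.2592] jaw 90.6 open 0.650 F [ 0.2 -0.5  0.3] t 2.1
[235  84] top z 0.083 ctr 0.8363 0.0024 mean [0.8346 0.0027] r 0.032 559
[313  90] top z 0.150 ctr 0.7864 -0.1881 mean [ 0.7848 -0.1876] r 0.015 713
[262 176] top z 0.095 ctr 0.5877 -0.0427 mean [ 0.5876 -0.0432] r 0.035 184
[335 171] top z 0.122 ctr 0.5822 -0.2120 mean [ 0.5822 -0.2112] r 0.018 293
[340 213] top z 0.072 ctr 0.4857 -0.2174 mean [ 0.4871 -0.218 ] r 0.026 140
[ 28 246] top z 0.074 ctr 0.4763 0.5172 mean [0.4752 0.5095] r 0.085 2771
```

View pics/s1.png

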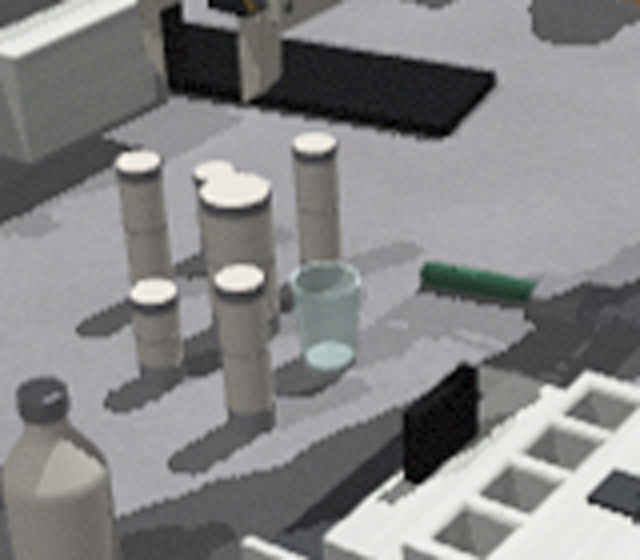

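The picture shows the cartridge row unchanged, with A at crop (243,340), and the jaws above it. I'll correct xy, then descend and grip.

```bash
python3 -m handwheel '[[[0.1,0.9,5,-0.5,0.65],[0.1,0.9,9,-0.5,0.65],[0.1,0.9,9,-0.5,0.65],[0.1,0.9,9,-0.5,0.65],[0.1,0.9,9,-0.5,0.65]]]'; python3 -c "
from h import *
go([.5822,-.2115,.076],91.1)"
```

```text
time_s: 2.62
ee_pos: [0.581, -0.2031, 0.1696]
ee_rot: [[-1.0, -0.025, -0.002], [-0.025, 1.0, -0.001], [0.002, -0.001, -1.0]]
contact_force: [-0.1, -0.3, 0.3]
opening: 0.65
shift [-0.13 -0.84  9.36] turn 0.4 | tcp [ 0.581  -0.2031  0.1696] jaw 91.5 open 0.650 F [-0.1 -0.3  0.3] t 2.6
```

```bash
python3 -m handwheel '[[[-0.1,-0.85,0,0,0.65],[-0.1,-0.85,3,0,0.65],[-0.1,-0.85,6,0,0.65],[-0.1,-0.85,9.3,0,0.65],[-0.1,-0.85,9.3,0,0.65],[-0.1,-0.85,9.3,0,0.65],[-0.1,-0.85,9.3,0,0.65],[-0.1,-0.85,9.3,0,0.65]]]'; python3 -c "
from h import *
go([.5822,-.2115,.076],91.1)"
```

```text
time_s: 3.28
ee_pos: [0.5844, -0.2128, 0.0799]
ee_rot: [[-1.0, -0.025, 0.003], [-0.025, 1.0, -0.003], [-0.003, -0.003, -1.0]]
contact_force: [-0.1, 0.4, -0.1]
opening: 0.651
shift [0.22 0.13 0.39] turn 0.3 | tcp [ 0.5844 -0.2128  0.0799] jaw 91.4 open 0.651 F [-0.1  0.4 -0.1] t 3.3
```

```bash
python3 -m handwheel '[[[0.2,0.1,0.2,0,0.65],[0.2,0.1,0.2,0,0.65],[0.2,0.1,0.2,0,0.2],[0.2,0.1,0.2,0,0.2],[0.2,0.1,0.2,0,0.2],[0.2,0.1,0.2,0,0.2],[0.2,0.1,-3,0,0.2],[0.2,0.1,-6,0,0.2],[0.2,0.1,-9,0,0.2],[0.2,0.1,-13,0,0.2],[0.2,0.1,-13,0,0.2],[0.2,0.1,-13,0,0.2]]]'; python3 -c "
from h import *
go([.6637,.0323,.21],91.1)"
```

```text
time_s: 4.28
ee_pos: [0.5836, -0.212, 0.2125]
ee_rot: [[-1.0, -0.025, 0.008], [-0.025, 1.0, -0.004], [-0.008, -0.005, -1.0]]
contact_force: [-0.1, 1.0, -3.8]
opening: 0.362
shift [-8.62 24.23  0.2 ] turn 0.3 | tcp [ 0.5836 -0.212   0.2125] jaw 91.4 open 0.362 F [-0.1  1.  -3.8] t 4.3
```

```bash
python3 -m handwheel '[[[-8.6,24.2,0.2,0.3,0.2],[-8.6,24.2,0.2,0.3,0.2],[-8.6,24.2,0.2,0.3,0.2],[-8.6,24.2,0.2,0.3,0.2],[-8.6,24.2,0.2,0.3,0.2],[-8.6,24.2,0.2,0.3,0.2],[-8.6,24.2,0.2,0.3,0.2],[-8.6,24.2,0.2,0.3,0.2],[-8.6,24.2,0.2,0.3,0.2],[-8.6,24.2,0.2,0.3,0.2],[-8.6,24.2,0.2,0.3,0.2],[-8.6,24.2,0.2,0.3,0.2]]]'; python3 -c "
from h import *
go([.6637,.0323,.15],91.1)"
```

```text
time_s: 5.28
ee_pos: [0.6631, 0.0298, 0.2096]
ee_rot: [[-1.0, -0.017, 0.007], [-0.017, 1.0, -0.005], [-0.007, -0.005, -1.0]]
contact_force: [-0.7, -0.0, -1.9]
opening: 0.364
shift [-0.02  0.28  5.96] turn -0.1 | tcp [0.6631 0.0298 0.2096] jaw 91.0 open 0.364 F [-0.7 -0.  -1.9] t 5.3
```

```bash
python3 -m handwheel '[[[0,0.25,3,0,0.2],[0,0.25,5.5,0,0.2],[0,0.25,5.5,0,0.2],[0,0.25,5.5,0,0.2],[0,0.25,5.5,0,0.2],[0,0.25,5.5,0,0.2]]]'; python3 -c "
from h import *
go([.6637,.0323,.094],91.1)
shot('scene','s2',(220,130,380,250),5)"
```

```text
time_s: 5.78
ee_pos: [0.665, 0.0317, 0.1568]
ee_rot: [[-1.0, -0.016, 0.01], [-0.016, 1.0, -0.005], [-0.01, -0.005, -1.0]]
contact_force: [-0.5, 1.1, -1.6]
opening: 0.359
shift [0.19 0.09 6.28] turn -0.2 | tcp [0.665  0.0317 0.1568] jaw 90.9 open 0.359 F [-0.5  1.1 -1.6] t 5.8
```

View pics/s2.png

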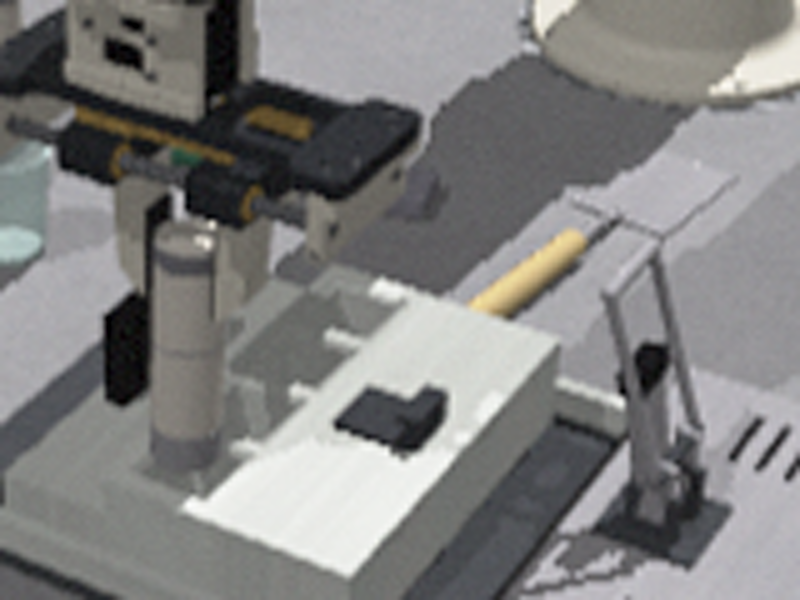

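The cartridge hangs just over the fourth pocket, with its foot at crop (185,455). I'll lower it gently.

```bash
python3 -m handwheel '[[[0.25,0.1,0.5,0,0.2],[0.25,0.1,1.2,0,0.2],[0.25,0.1,1.9,0,0.2],[0.25,0.1,2.6,0,0.2],[0.25,0.1,3.3,0,0.2],[0.25,0.1,4,0,0.2],[0.25,0.1,4.7,0,0.2],[0.25,0.1,5.4,0,0.2],[0.25,0.1,6.1,0,0.2],[0.25,0.1,6.1,0,0.2],[0.25,0.1,6.1,0,0.2]]]'; python3 -c "
from h import *
go([.6637,.0323,.094],91.1)"
```

```text
time_s: 6.75
ee_pos: [0.6626, 0.0325, 0.0948]
ee_rot: [[-1.0, -0.017, 0.009], [-0.017, 1.0, -0.005], [-0.009, -0.005, -1.0]]
contact_force: [0.6, -0.4, 1.0]
opening: 0.202
shift [-0.11 -0.02  0.08] turn -0.1 | tcp [0.6626 0.0325 0.0948] jaw 91.0 open 0.202 F [ 0.6 -0.4  1. ] t 6.8
```

The opening reads 0.20, so the cartridge has left the jaws. I'll look before moving.

```bash
python3 -c "
from h import *
shot('scene','s3',(200,120,360,240),5)"
```

```text
(no output)
```

View pics/s3.png

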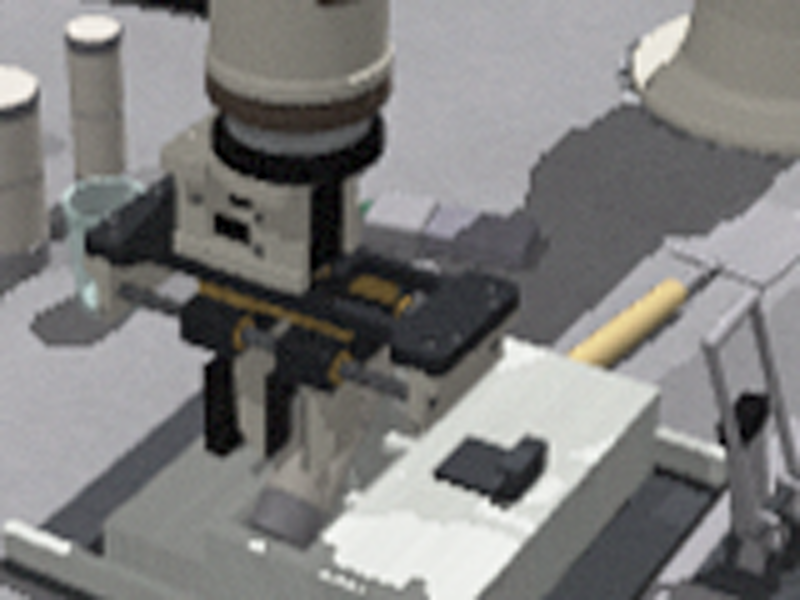

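The cartridge is tilted: its foot, at crop (285,515), rests on the outer rim and its top leans toward -x. I'll fit its axis in the previous depth image to find the offset, and measure its present state.

```bash
cat >> h.py <<'E'
from scipy.optimize import least_squares
def cyl(W,lo,hi,c0,rad=.03):
    P=W.reshape(-1,3); P=P[~np.isnan(P[:,0])]; P=P[(P[:,2]>lo)&(P[:,2]<hi)&(np.hypot(*(P[:,:2]-c0).T)<rad)]
    f=lambda q:np.hypot(P[:,0]-q[0]-q[2]*(P[:,2]-P[:,2].mean()),P[:,1]-q[1]-q[3]*(P[:,2]-P[:,2].mean()))-.017
    r=least_squares(f,[*c0,0,0],loss="soft_l1",f_scale=.002); return len(P),r.x.round(4),P[:,2].mean().round(3)
E
python3 - <<'E'
from h import *
W=cloud("scene",np.load("pics/s2.npy"))
print(cyl(W,.085,.14,[.664,.032]),cyl(W,.14,.2,[.664,.032]))
W0=cloud("scene",np.load("pics/scene0.npy"))
print("A on bench",cyl(W0,.02,.11,[.582,-.212]),cyl(cloud("scene",np.load("pics/s1.npy")),.02,.11,[.582,-.212]))
# scene image of pockets predicted corners vs original
for k in(-.078,-.026,.026,.078):
    th=np.radians(1.1); c=np.array([.586,.0305])+k*np.array([np.cos(th),np.sin(th)])
    u,v=proj("scene",[*c,.062]); print(k,c,"b-crop",(u-220+.4)*4.4,(v-150+.4)*4.4)
p,d=shot('top','t3',(200,130,290,240),5)
W=cloud("top",d); m=(W[...,2]>.1)&(abs(W[...,0]-.6)<.1)
go([.6637,.0323,.094],91.1)
E
```

```text
(295, array([ 0.6682,  0.0311, -0.0411,  0.0084]), np.float64(0.113)) (464, array([ 0.6667,  0.0313, -0.0074,  0.016 ]), np.float64(0.175))
A on bench (340, array([ 0.5818, -0.2145,  0.002 ,  0.0046]), np.float64(0.066)) (346, array([ 0.582 , -0.2145, -0.0049, -0.0047]), np.float64(0.065))
-0.078 [0.50801437 0.0290026 ] b-crop 312.00149508882447 182.36888133098853
-0.026 [0.56000479 0.03000087] b-crop 268.0210547208434 224.5140783708632
0.026 [0.61199521 0.03099913] b-crop 221.21123651027236 269.37058720476506
0.078 [0.66398563 0.0319974 ] b-crop 171.28993411442735 317.2087422654358
shift [-0.09 -0.02  0.13] turn -0.1 | tcp [0.6628 0.0325 0.0953] jaw 91.0 open 0.199 F [ 0.5 -0.8  0.7] t 6.8
```

View pics/t3.png

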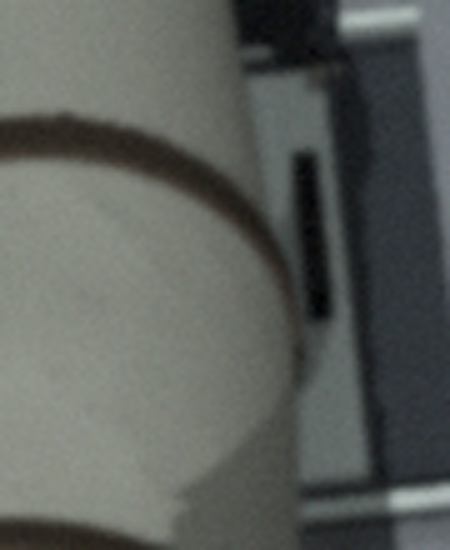

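The arm hides the view from the top. I'll fit the tilted axis from the scene depth (s3).

Run:
```python
from h import *
W=cloud("scene",np.load("pics/s3.npy")); im=cv2.imread("pics/s3_full.png")
# crop(285,515)->px ; sample points along cylinder and fingers
for (a,b) in[(270,515),(285,515),(300,515),(290,490),(305,470),(320,450),(330,430),(300,440),(340,430),(320,410),(335,395),(300,400),(350,440),(365,420),(275,440),(250,420),(215,420),(380,440)]:
    u,v=int(200+a/5),int(120+b/5); print((a,b),(u,v),W[v,u].round(3),im[v,u])
cv2.imwrite("pics/c3.png",cv2.resize(im[175:232,235:300],None,fx=11,fy=10,interpolation=cv2.INTER_CUBIC))
```

```text
(270, 515) (254, 223) [0.684 0.033 0.071] [126 123 124]
(285, 515) (257, 223) [0.683 0.04  0.074] [113 106 108]
(300, 515) (260, 223) [0.679 0.046 0.074] [101  98  98]
(290, 490) (258, 218) [0.673 0.037 0.081] [129 133 135]
(305, 470) (261, 214) [0.672 0.044 0.095] [116 125 127]
(320, 450) (264, 210) [0.672 0.053 0.11 ] [121 129 130]
(330, 430) (266, 206) [0.672 0.059 0.124] [112 119 122]
(300, 440) (260, 208) [0.656 0.031 0.097] [84 86 91]
(340, 430) (268, 206) [0.667 0.06  0.121] [ 93  99 102]
(320, 410) (264, 202) [0.673 0.054 0.133] [ 97 104 108]
(335, 395) (267, 199) [0.675 0.063 0.146] [102 110 111]
(300, 400) (260, 200) [ 0.561 -0.033  0.04 ] [87 90 91]
(350, 440) (270, 208) [0.639 0.049 0.094] [102 106 112]
(365, 420) (273, 204) [0.629 0.05  0.1  ] [93 96 98]
(275, 440) (255, 208) [0.665 0.023 0.1  ] [17 17 20]
(250, 420) (250, 204) [0.672 0.014 0.112] [118 126 130]
(215, 420) (243, 204) [ 0.622 -0.044  0.059] [20 14 18]
(380, 440) (276, 208) [0.592 0.037 0.061] [126 129 128]
```

View pics/c3.png

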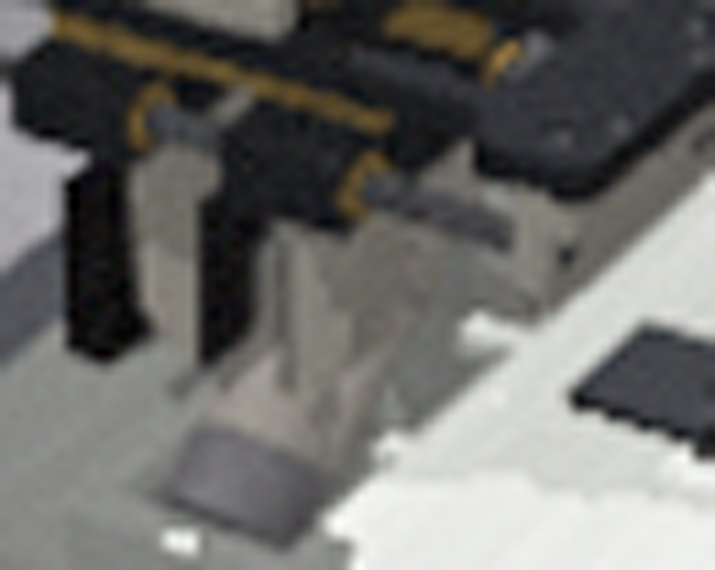

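The cartridge leans about 45 degrees toward -x, with its foot on pocket 4's mouth at c3 (245,480). I'll open the jaws in place, raise them, and see how it settles.

```bash
python3 -m handwheel '[[[0,0,0,0,0.3],[0,0,0,0,0.4],[0,0,0,0,0.5],[0,0,0,0,0.65],[0,0,0,0,0.65],[0,0,0,0,0.65]]]'; python3 -c "
from h import *
shot('scene','s4',(230,150,310,240),7)
go([.6637,.0323,.2],91.1)"
```

```text
time_s: 7.35
ee_pos: [0.6628, 0.0325, 0.0954]
ee_rot: [[-1.0, -0.017, 0.01], [-0.017, 1.0, -0.005], [-0.01, -0.005, -1.0]]
contact_force: [0.6, 0.5, -0.8]
opening: 0.592
shift [ -0.19  -0.08 -10.46] turn -0.1 | tcp [0.6628 0.0325 0.0954] jaw 91.0 open 0.622 F [ 0.8  0.8 -0.4] t 7.4
```

View pics/s4.png

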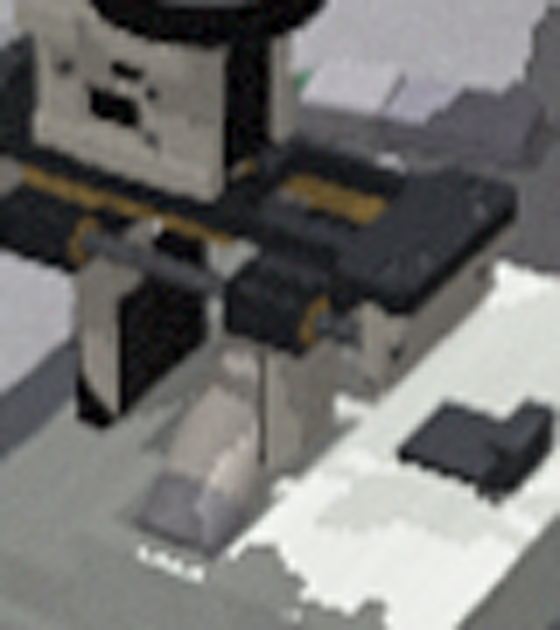

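It still leans with the jaws open, so it is supported by the pocket. I'll raise the gripper straight up and swing it aside for a clear view.

```bash
python3 -m handwheel '[[[0,0,-1,0,0.7],[0,0,-2,0,0.7],[0,0,-4,0,0.7],[0,0,-6,0,0.7],[0,0,-9,0,0.7],[0,0,-12,0,0.7],[0,-6,-14,0,0.7],[0,-12,-14,0,0.7],[0,-18,-14,0,0.7],[0,-18,-14,0,0.7],[0,-18,-14,0,0.7],[0,-18,-14,0,0.7]]]'; python3 -c "
from h import *
a=shot('scene','s5')[0][150:250,220:340,::-1]
b=shot('top','t5')[0][120:240,160:290,::-1]
carts(np.load('pics/t5.npy'))
cv2.imwrite('pics/v5.png',np.hstack([cv2.resize(a,(400,400),interpolation=2),cv2.resize(b,(400,400),interpolation=2)]))"
```

```text
time_s: 8.4
ee_pos: [0.6636, -0.1555, 0.2382]
ee_rot: [[-1.0, -0.007, 0.011], [-0.007, 1.0, -0.01], [-0.011, -0.01, -1.0]]
contact_force: [0.3, 0.1, 0.1]
opening: 0.7
[235  84] top z 0.083 ctr 0.8356 0.0031 mean [0.8348 0.0028] r 0.032 571
[262 176] top z 0.095 ctr 0.5875 -0.0437 mean [ 0.5871 -0.0433] r 0.035 184
[ 77 199] top z 0.059 ctr 0.5788 0.3986 mean [0.5764 0.3981] r 0.074 1253
[418 203] top z 0.121 ctr 0.4880 -0.3904 mean [ 0.488  -0.3893] r 0.018 316
[ 28 246] top z 0.073 ctr 0.4765 0.5165 mean [0.4753 0.5094] r 0.085 2758
[422 242] top z 0.078 ctr 0.4023 -0.3933 mean [ 0.402  -0.3923] r 0.018 216
```

View pics/v5.png

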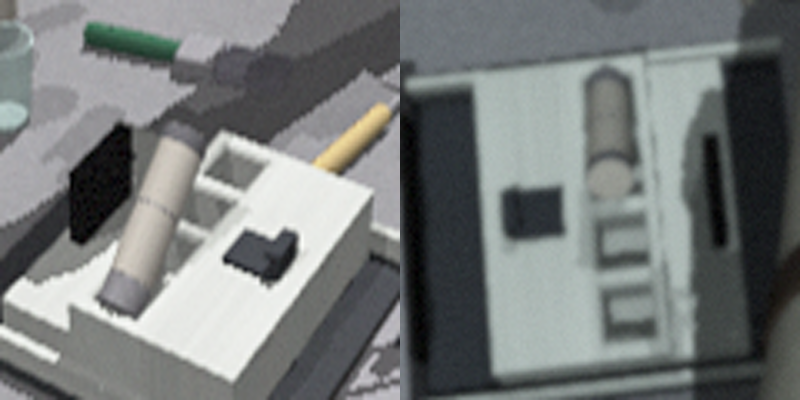

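It leans with its cap over pocket 3, at right-half (612,178), and its foot at the outer rim of pocket 4, at (608,75). I'll fit its 3D axis.

Run:
```python
from h import *
for n,f in(("top","t5"),("scene","s5")):
    W=cloud(n,np.load(f"pics/{f}.npy")).reshape(-1,3); W=W[~np.isnan(W[:,0])]
    P=W[(W[:,0]>.57)&(W[:,0]<.71)&(W[:,1]>.005)&(W[:,1]<.06)&(W[:,2]>.07)&(W[:,2]<.2)]
    def res(q):
        a=np.array([-np.sin(q[2]),q[3],np.cos(q[2])]); a/=np.linalg.norm(a); v=P-[q[0],q[1],.1]
        return np.linalg.norm(v-np.outer(v@a,a),axis=1)-.017
    r=least_squares(res,[.635,.031,.8,0],loss="soft_l1",f_scale=.002); q=r.x
    a=np.array([-np.sin(q[2]),q[3],np.cos(q[2])]); a/=np.linalg.norm(a); s=(P-[q[0],q[1],.1])@a
    lo,hi=np.percentile(s,[1,99]); print(n,len(P),"axis pt z.1",q[:2].round(4),"tilt",np.degrees(q[2]).round(1),"a",a.round(3),"ends",([q[0],q[1],.1]+lo*a).round(4),([q[0],q[1],.1]+hi*a).round(4),hi-lo,np.abs(r.fun).mean())
go([.6637,.0323,.2],91.1)
```

```text
top 535 axis pt z.1 [0.6243 0.0334] tilt 51.8 a [-0.785 -0.023  0.619] ends [0.6757 0.035  0.0595] [0.5832 0.0322 0.1323] 0.11774114272078037 0.002055217700563691
scene 640 axis pt z.1 [0.6231 0.0312] tilt 51.8 a [-0.786 -0.02   0.618] ends [0.6747 0.0325 0.0595] [0.5859 0.0302 0.1293] 0.11297514968355918 0.0012857636042896397
shift [-0.14 18.    3.65] turn -0.3 | tcp [ 0.6645 -0.1475  0.2374] jaw 90.8 open 0.704 F [-0.2  0.5 -0. ] t 8.5
```

The fit gives the foot at (0.675, 0.034, 0.059), the cap at (0.584, 0.031, 0.131) and a tilt of 52 degrees. I'll grip it near the cap and lift it. Then I can press its foot against the chamber's flat side wall to turn it upright, and stand it on the bench.

```bash
python3 -m handwheel '[[[3,9,0,0,0.65],[6.8,18,0,-0.3,0.65],[6.8,18,0,-0.3,0.65],[6.8,18,0,-0.3,0.65],[6.8,18,0,-0.3,0.65],[6.8,18,0,-0.3,0.65],[6.8,18,0,-0.3,0.65],[6.8,18,0,-0.3,0.65]]]'; python3 -c "
from h import *
go([.597,.032,.101],91.1)"
```

```text
time_s: 9.17
ee_pos: [0.5941, 0.0326, 0.2363]
ee_rot: [[-1.0, -0.022, 0.012], [-0.022, 1.0, -0.005], [-0.012, -0.005, -1.0]]
contact_force: [-0.8, -0.2, 1.0]
opening: 0.648
shift [-1.300e-01  1.000e-02  1.354e+01] turn 0.2 | tcp [0.5941 0.0326 0.2363] jaw 91.3 open 0.648 F [-0.8 -0.2  1. ] t 9.2
```

```bash
python3 -m handwheel '[[[-0.1,0,4,0,0.65],[-0.1,0,8,0,0.65],[-0.1,0,11,0,0.65],[-0.1,0,13.5,0,0.65],[-0.1,0,13.5,0,0.65],[-0.1,0,13.5,0,0.65],[-0.1,0,13.5,0,0.2],[-0.1,0,13.5,0,0.2],[-0.1,0,13.5,0,0.2],[-0.1,0,13.5,0,0.2]]]'; python3 -c "
from h import *
go([.597,.032,.101],91.1)"
```

```text
time_s: 10.0
ee_pos: [0.5979, 0.032, 0.1031]
ee_rot: [[-1.0, -0.022, 0.015], [-0.022, 1.0, -0.005], [-0.015, -0.005, -1.0]]
contact_force: [-0.1, -1.5, 0.1]
opening: 0.41
shift [0.09 0.01 0.21] turn 0.2 | tcp [0.5979 0.032  0.1031] jaw 91.3 open 0.410 F [-0.1 -1.5  0.1] t 10.0
```

```bash
python3 -m handwheel '[[[0,0,0,0,0.2],[0,0,0,0,0.2],[0,0,-1,0,0.2],[0,0,-2,0,0.2],[0,0,-4,0,0.2],[0,0,-6,0,0.2],[0,0,-8,0,0.2],[0,0,-10,0,0.2],[0,0,-12,0,0.2],[0,0,-12,0,0.2],[0,0,-12,0,0.2]]]'; python3 -c "
from h import *
go([.40,.28,.2],91.1)
W=cloud('scene',shot('scene','s6')[1]).reshape(-1,3); W=W[~np.isnan(W[:,0])]
m=(abs(W[:,0]-.62)<.1)&(abs(W[:,1]-.032)<.025)&(W[:,2]>.09)&(W[:,2]<.3); P=W[m]
for z in np.arange(.09,.3,.015):
    q=P[abs(P[:,2]-z)<.0075]
    if len(q)>4: print(z.round(3),len(q),np.percentile(q[:,0],[5,50,95]).round(3))
"
```

```text
time_s: 10.92
ee_pos: [0.597, 0.0327, 0.2247]
ee_rot: [[-1.0, -0.022, 0.018], [-0.022, 1.0, -0.004], [-0.018, -0.005, -1.0]]
contact_force: [-1.0, -0.7, -2.9]
opening: 0.364
shift [19.19 25.17  2.02] turn 0.2 | tcp [0.597  0.0327 0.2247] jaw 91.3 open 0.364 F [-1.  -0.7 -2.9] t 10.9
0.165 9 [0.668 0.671 0.673]
0.18 48 [0.665 0.678 0.685]
0.195 152 [0.65  0.674 0.686]
0.21 151 [0.635 0.656 0.669]
0.225 162 [0.608 0.636 0.65 ]
0.24 176 [0.605 0.618 0.632]
0.255 158 [0.594 0.605 0.612]
0.27 72 [0.59  0.603 0.609]
0.285 36 [0.589 0.605 0.61 ]
```

Run:
```python
from h import *
W=cloud("top",np.load("pics/top0.npy"))
for u in(115,130): print([tuple(W[v,u].round(3)) for v in range(230,262,2)])
# side wall normal direction: edge points of top plane
e=[]
for u in range(98,160,6):
    c=W[200:260,u]; k=c[(c[:,2]>.055)&(c[:,2]<.07)]; e.append(k[k[:,0].argmin(),:2])
e=np.array(e); print(e.round(4).tolist(),np.polyfit(e[:,1],e[:,0],1))
go([.36,.28,.19],91.1)
```

```text
[(np.float64(0.493), np.float64(0.306), np.float64(0.063)), (np.float64(0.488), np.float64(0.306), np.float64(0.063)), (np.float64(0.484), np.float64(0.306), np.float64(0.061)), (np.float64(0.479), np.float64(0.305), np.float64(0.064)), (np.float64(0.474), np.float64(0.307), np.float64(0.061)), (np.float64(0.469), np.float64(0.305), np.float64(0.065)), (np.float64(0.465), np.float64(0.306), np.float64(0.064)), (np.float64(0.461), np.float64(0.307), np.float64(0.061)), (np.float64(0.456), np.float64(0.307), np.float64(0.061)), (np.float64(0.455), np.float64(0.317), np.float64(0.031)), (np.float64(0.455), np.float64(0.327), np.float64(0.001)), (np.float64(0.45), np.float64(0.327), np.float64(0.002)), (np.float64(0.445), np.float64(0.326), np.float64(0.004)), (np.float64(0.44), np.float64(0.328), np.float64(-0.001)), (np.float64(0.435), np.float64(0.328), np.float64(0.001)), (np.float64(0.431), np.float64(0.328), np.float64(-0.001))]
[(np.float64(0.489), np.float64(0.271), np.float64(0.065)), (np.float64(0.486), np.float64(0.272), np.float64(0.06)), (np.float64(0.48), np.float64(0.271),
[... 416 characters left out ...]
.float64(0.001)), (np.float64(0.452), np.float64(0.291), np.float64(0.0)), (np.float64(0.447), np.float64(0.291), np.float64(0.001)), (np.float64(0.441), np.float64(0.29), np.float64(0.005)), (np.float64(0.437), np.float64(0.292), np.float64(-0.0)), (np.float64(0.432), np.float64(0.291), np.float64(0.003)), (np.float64(0.427), np.float64(0.291), np.float64(0.004))]
[[0.455, 0.3461], [0.4544, 0.3341], [0.4552, 0.3194], [0.4557, 0.3042], [0.4569, 0.2908], [0.4577, 0.2763], [0.4569, 0.2635], [0.4572, 0.2483], [0.457, 0.2365], [0.4577, 0.2219], [0.4588, 0.2081]] [-0.02678989  0.46401791]
shift [23.08 25.28  2.85] turn 0.2 | tcp [0.5959 0.0326 0.2231] jaw 91.3 open 0.364 F [-0.7  1.  -3.3] t 11.0
```

```bash
python3 -m handwheel '[[[4,0,0,0,0.2],[8,0,0,0,0.2],[12,1,0,0,0.2],[16,4,0,0,0.2],[20,7,0,0,0.2],[23.5,10,0,0,0.2],[23.5,14,0,0,0.2],[23.5,18,0,0,0.2],[23.5,22,0,0,0.2],[23.5,25,0,0,0.2],[23.5,25,0,0,0.2],[23.5,25,0,0,0.2]]]'; python3 -c "
from h import *
go([.355,.28,.075],91.1)"
```

```text
time_s: 11.97
ee_pos: [0.3538, 0.2792, 0.217]
ee_rot: [[-1.0, -0.027, 0.012], [-0.027, 1.0, -0.005], [-0.012, -0.005, -1.0]]
contact_force: [0.2, -1.0, -2.3]
opening: 0.364
shift [ 0.04  0.15 14.2 ] turn 0.5 | tcp [0.3538 0.2792 0.217 ] jaw 91.6 open 0.364 F [ 0.2 -1.  -2.3] t 12.0
```

```bash
python3 -m handwheel '[[[0.3,0,3,0,0.2],[0.3,0,6,0,0.2],[0.3,0,9,0,0.2],[0.3,0,11.5,0,0.2],[0.3,0,13.5,0,0.2],[0.3,0,13.8,0,0.2],[0.3,0,13.8,0,0.2],[0.3,0,13.8,0,0.2]]]'; python3 -c "
from h import *
go([.439,.28,.101],91.1)
p,d=shot('top','t7',(80,180,180,270),6)
W=cloud('top',d).reshape(-1,3);W=W[~np.isnan(W[:,0])]
"
```

```text
time_s: 12.63
ee_pos: [0.3526, 0.2778, 0.0792]
ee_rot: [[-1.0, -0.026, 0.012], [-0.027, 1.0, -0.005], [-0.012, -0.006, -1.0]]
contact_force: [0.5, -0.1, -2.8]
opening: 0.359
shift [-8.67 -0.03 -2.08] turn 0.4 | tcp [0.3526 0.2778 0.0792] jaw 91.5 open 0.359 F [ 0.5 -0.1 -2.8] t 12.6
```

```bash
python3 -m handwheel '[[[-0.8,0,0,0,0.2],[-1.4,0,-0.1,0,0.2],[-2,0,-0.7,0,0.2],[-2.6,0,-1.3,0,0.2],[-3.2,0,-1.7,0,0.2],[-3.9,0,-2,0,0.2],[-4.6,0,-2.3,0,0.2],[-5.3,0,-2.5,0,0.2],[-6.1,0,-2.7,0,0.2],[-6.9,0,-2.9,0,0.2],[-7.8,0,-3,0,0.2],[-8.7,0,-3,0,0.2]]]'; python3 -c "
from h import *
go([.439,.28,.085],91.1)"
```

```text
time_s: 13.68
ee_pos: [0.4408, 0.2811, 0.1115]
ee_rot: [[-1.0, -0.027, 0.014], [-0.027, 1.0, -0.004], [-0.013, -0.004, -1.0]]
contact_force: [-4.0, -0.2, -0.1]
opening: 0.37
shift [ 0.22 -0.09  2.64] turn 0.4 | tcp [0.4408 0.2811 0.1115] jaw 91.5 open 0.370 F [-4.  -0.2 -0.1] t 13.7
```

```bash
python3 -m handwheel '[[[0.2,0,0.8,0,0.2],[0.2,0,1.6,0,0.2],[0.2,0,2.3,0,0.2],[0.2,0,2.6,0,0.2],[0.2,0,2.8,0,0.2],[0.2,0,3,0,0.2],[0.2,0,3,0,0.2]]]'; python3 -c "
from h import *
go([.439,.28,.085],91.1)
a=shot('scene','s8')[0][120:270,290:410,::-1]; b=shot('top','t8')[0][170:290,60:190,::-1]
cv2.imwrite('pics/v8.png',np.hstack([cv2.resize(a,(400,500),interpolation=2),cv2.resize(b,(400,500),interpolation=2)]))
"
```

```text
time_s: 14.27
ee_pos: [0.4445, 0.2815, 0.0851]
ee_rot: [[-0.999, -0.025, 0.023], [-0.025, 1.0, -0.002], [-0.023, -0.002, -1.0]]
contact_force: [0.3, -4.4, 26.2]
opening: 0.363
shift [ 0.55 -0.14 -0.  ] turn 0.4 | tcp [0.4445 0.2815 0.0851] jaw 91.5 open 0.363 F [ 0.3 -4.4 26.2] t 14.3
```

View pics/v8.png

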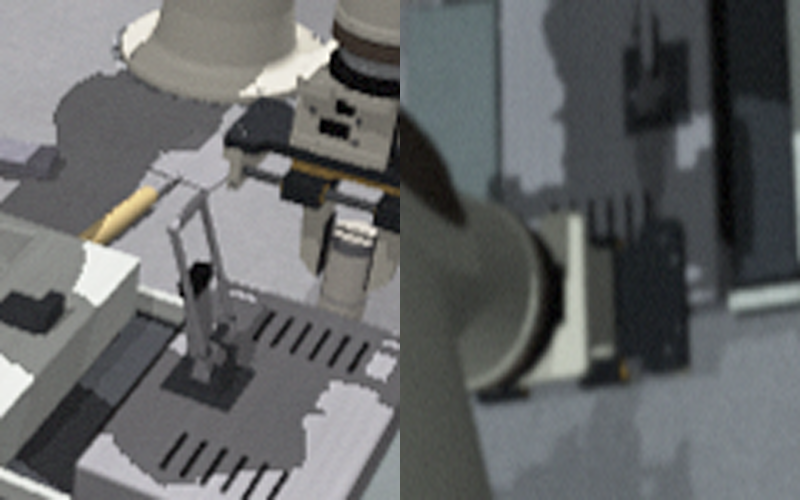

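The picture shows the cartridge standing upright in the jaws beside the chamber, at left-half (355,250). I'll check the axis, then relax and release.

```bash
python3 -c "
from h import *
print(cyl(cloud('scene',np.load('pics/s8.npy')),.066,.122,[.437,.28],.022))
"; python3 -m handwheel '[[[0,0,-0.3,0,0.2],[0.1,0,-0.4,0,0.2],[0.1,0,-0.4,0,0.3],[0.1,0,-0.4,0,0.45],[0.1,0,-0.4,0,0.65],[0.1,0,-0.4,0,0.7],[0.1,0,-0.4,0,0.7],[0.1,0,-0.4,0,0.7]]]'; python3 -c "
from h import *
go([.439,.28,.085],91.1)
print(cyl(cloud('scene',shot('scene','s9')[1]),.066,.122,[.437,.28],.022))"
```

```text
(335, array([ 0.4349,  0.2806, -0.0009, -0.012 ]), np.float64(0.099))
time_s: 15.03
ee_pos: [0.4432, 0.2816, 0.0889]
ee_rot: [[-0.999, -0.026, 0.023], [-0.026, 1.0, -0.002], [-0.023, -0.002, -1.0]]
contact_force: [0.9, 0.0, -0.3]
opening: 0.669
shift [ 0.44 -0.15  0.38] turn 0.4 | tcp [0.4432 0.2816 0.0889] jaw 91.5 open 0.669 F [ 0.9  0.  -0.3] t 15.0
(342, array([ 0.4351,  0.2801,  0.0225, -0.0078]), np.float64(0.099))
```

It now stands upright at x = 0.435, with the jaws 8 mm off centre. I'll regrip it centred.

```bash
python3 -c "
from h import *
go([.4353,.2805,.079],91.1)"; python3 -m handwheel '[[[0.4,-0.1,0.4,0,0.65],[0.7,-0.1,0.9,0,0.65],[0.7,-0.1,0.9,0,0.65],[0.7,-0.1,0.9,0,0.65],[0.7,-0.1,0.9,0,0.65]]]'; python3 -c "
from h import *
go([.4353,.2805,.079],91.1)"
```

```text
shift [ 0.82 -0.09  0.98] turn 0.4 | tcp [0.4432 0.2816 0.089 ] jaw 91.5 open 0.686 F [-0.8 -1.3 -1.5] t 15.1
time_s: 15.5
ee_pos: [0.4363, 0.2804, 0.0797]
ee_rot: [[-0.999, -0.026, 0.023], [-0.026, 1.0, -0.002], [-0.022, -0.002, -1.0]]
contact_force: [-0.7, -0.6, -0.1]
opening: 0.65
shift [0.11 0.01 0.07] turn 0.4 | tcp [0.4363 0.2804 0.0797] jaw 91.5 open 0.650 F [-0.7 -0.6 -0.1] t 15.5
```

```bash
python3 -m handwheel '[[[0.1,0,0,0,0.2],[0.1,0,0,0,0.2],[0.1,0,0,0,0.2],[0.1,0,0,0,0.2],[0.1,0,-0.5,0,0.2],[0.1,0,-2,0,0.2],[0.1,0,-4,0,0.2],[0.1,0,-6.5,0,0.2],[0.1,0,-9,0,0.2],[0.1,0,-11,0,0.2],[0.1,0,-12,0,0.2],[0.1,0,-12,0,0.2]]]'; python3 -c "
from h import *
go([.508,.0292,.2],91.1)"
```

```text
time_s: 16.5
ee_pos: [0.4338, 0.2814, 0.202]
ee_rot: [[-0.999, -0.026, 0.026], [-0.026, 1.0, 0.001], [-0.026, -0.0, -1.0]]
contact_force: [1.0, 0.0, -2.9]
opening: 0.368
shift [ -6.76 -25.4    0.38] turn 0.4 | tcp [0.4338 0.2814 0.202 ] jaw 91.5 open 0.368 F [ 1.   0.  -2.9] t 16.5
```

```bash
python3 -m handwheel '[[[-0.3,-1,0,0,0.2],[-0.8,-3,0,0,0.2],[-1.5,-5.5,0,0,0.2],[-2.2,-8.5,0,0,0.2],[-3,-11.5,0,0,0.2],[-3.8,-14.5,0,0,0.2],[-4.6,-17.5,0,0,0.2],[-5.4,-20.5,0,0,0.2],[-6.2,-23,0,0,0.2],[-6.6,-24.5,0,0,0.2],[-6.8,-25.2,0,0,0.2],[-6.8,-25.4,0,0,0.2]]]'; python3 -m handwheel '[[[0,0,1,0,0.2],[0,0,2,0,0.2],[0,0,3,0,0.2],[0,0,3,0,0.2],[0,0,3,0,0.2],[0,0,3,0,0.2]]]'; python3 -c "
from h import *
W=cloud('scene',shot('scene','s10')[1])
W2=cloud('top',shot('top','t10')[1])
s=manip.get_state(); x,y,z=s['ee_pos']
print(cyl(W,z-.07,z-.005,[x,y],.025),cyl(W2,z-.07,z-.005,[x,y],.025))
go([.508,.0292,.15],91.1)"
```

```text
time_s: 17.5
ee_pos: [0.5075, 0.0268, 0.2022]
ee_rot: [[-0.999, -0.022, 0.023], [-0.022, 1.0, -0.0], [-0.023, -0.001, -1.0]]
contact_force: [0.4, 0.6, -2.8]
opening: 0.364
time_s: 18.0
ee_pos: [0.5081, 0.0275, 0.172]
ee_rot: [[-0.999, -0.024, 0.023], [-0.024, 1.0, -0.0], [-0.023, -0.001, -1.0]]
contact_force: [-0.1, -1.1, -2.5]
opening: 0.364
(284, array([ 0.5083,  0.0275,  0.001 , -0.0101]), np.float64(0.135)) (0, array([0.5086, 0.0273, 0.    , 0.    ]), np.float64(nan))
shift [0.11 0.2  2.26] turn 0.2 | tcp [0.5086 0.0273 0.1726] jaw 91.3 open 0.368 F [ 1.1 -0.2 -2.3] t 18.1h.py:36: RuntimeWarning: Mean of empty slice.
  f=lambda q:np.hypot(P[:,0]-q[0]-q[2]*(P[:,2]-P[:,2].mean()),P[:,1]-q[1]-q[3]*(P[:,2]-P[:,2].mean()))-.017
  ret = ret.dtype.type(ret / rcount)
h.py:37: RuntimeWarning: Mean of empty slice.
  r=least_squares(f,[*c0,0,0],loss="soft_l1",f_scale=.002); return len(P),r.x.round(4),P[:,2].mean().round(3)
```

```bash
python3 -m handwheel '[[[0.05,0.17,0.7,0,0.2],[0.05,0.17,1.4,0,0.2],[0.05,0.17,2,0,0.2],[0.05,0.17,2.5,0,0.2],[0.05,0.17,3,0,0.2],[0.05,0.17,3.4,0,0.2],[0.05,0.17,3.8,0,0.2],[0.05,0.17,4.2,0,0.2],[0.05,0.17,4.2,0,0.2]]]'; python3 -c "
from h import *
W=cloud('scene',shot('scene','s11')[1])
s=manip.get_state(); x,y,z=s['ee_pos']
print(cyl(W,z-.06,z-.005,[x,y],.025))
go([.508,.0292,.0955],91.1)"
```

```text
time_s: 18.85
ee_pos: [0.5086, 0.0289, 0.1298]
ee_rot: [[-0.999, -0.023, 0.023], [-0.023, 1.0, -0.0], [-0.023, -0.001, -1.0]]
contact_force: [0.2, -0.3, -3.1]
opening: 0.365
(229, array([0.5086, 0.0289, 0.0135, 0.0062]), np.float64(0.098))
shift [0.16 0.03 3.46] turn 0.2 | tcp [0.5088 0.0289 0.1302] jaw 91.3 open 0.363 F [-0.   0.2 -2.5] t 18.9
```

The foot is 1 cm into the pocket with no contact force, so I'll go on down, release and rise.

```bash
python3 -m handwheel '[[[0.05,0,0.6,0,0.2],[0.05,0,1.2,0,0.2],[0.05,0,1.8,0,0.2],[0.05,0,2.4,0,0.2],[0.05,0,3,0,0.2],[0.05,0,3.3,0,0.2],[0.05,0,3.3,0,0.2]]]'; python3 -m handwheel '[[[0,0,0,0,0.4],[0,0,0,0,0.6],[0,0,0,0,0.65],[0,0,0,0,0.65],[0,0,0,0,0.65],[0,0,-3,0,0.65],[0,0,-7,0,0.65],[0,0,-11,0,0.65],[0,0,-14,0,0.65],[0,0,-14,0,0.65]]]'; python3 -c "
from h import *
a=shot('scene','s12');b=shot('top','t12');carts(b[1])
print(cyl(cloud('scene',a[1]),.07,.13,[.508,.029],.025))
W=cloud('scene',a[1]);m=np.hypot(W[...,0]-.508,W[...,1]-.029)<.012;print(np.nanpercentile(W[m][:,2],[50,80]))
go([.39,-.298,.23],91.1)"
```

```text
time_s: 19.48
ee_pos: [0.5097, 0.0291, 0.0974]
ee_rot: [[-0.999, -0.023, 0.024], [-0.023, 1.0, -0.0], [-0.024, -0.001, -1.0]]
contact_force: [0.0, 0.7, 1.4]
opening: 0.367
time_s: 20.32
ee_pos: [0.5105, 0.0295, 0.2443]
ee_rot: [[-0.999, -0.023, 0.036], [-0.023, 1.0, 0.001], [-0.036, 0.0, -0.999]]
contact_force: [1.3, -0.0, 0.6]
opening: 0.65
[235  83] top z 0.083 ctr 0.8360 0.0017 mean [ 0.8395 -0.0044] r 0.031 341
[313  91] top z 0.150 ctr 0.7864 -0.1876 mean [ 0.7849 -0.1877] r 0.015 726
[372 174] top z 0.077 ctr 0.5730 -0.3045 mean [ 0.5723 -0.3035] r 0.017 193
[417 203] top z 0.121 ctr 0.4885 -0.3907 mean [ 0.4877 -0.3891] r 0.018 342
[378 209] top z 0.122 ctr 0.4845 -0.2986 mean [ 0.484  -0.2981] r 0.027 615
[341 213] top z 0.072 ctr 0.4856 -0.2176 mean [ 0.4863 -0.2194] r 0.026 146
[ 28 246] top z 0.074 ctr 0.4760 0.5162 mean [0.4753 0.5094] r 0.085 2761
[422 242] top z 0.077 ctr 0.4024 -0.3936 mean [ 0.4021 -0.3924] r 0.018 218
[384 250] top z 0.122 ctr 0.3904 -0.2986 mean [ 0.3902 -0.2978] r 0.018 318
(250, array([ 0.5095,  0.0288, -0.0061,  0.0012]), np.float64(0.1))
[0.13640949 0.13752636]
shift [ 12.49 -32.43   0.55] turn 0.2 | tcp [0.5072 0.0291 0.2388] jaw 91.3 open 0.650 F [-0.7  0.1 -1.2] t 20.4
```

Cartridge A is seated (its top measures 0.136 m). Next is C at (0.390, -0.298).

```bash
python3 -m handwheel '[[[1.5,-4,0.5,0.2,0.65],[3,-8,0.5,0.2,0.65],[4.5,-12,0.5,0.2,0.65],[6,-16,0.5,0.2,0.65],[7.5,-20,0.5,0.2,0.65],[9,-24,0.5,0.2,0.65],[10.5,-28,0.5,0.2,0.65],[11.9,-31,0.5,0.2,0.65],[12.5,-32.4,0.5,0.2,0.65],[12.5,-32.4,0.5,0.2,0.65],[12.5,-32.4,0.5,0.2,0.65],[12.5,-32.4,0.5,0.2,0.65]]]';python3 -m handwheel '[[[0,0,0,0,0.65],[0,0,0,0,0.65]]]';  python3 -c "
from h import *
go([.3904,-.2983,.078],91.1)"
```

```text
time_s: 21.42
ee_pos: [0.3897, -0.2961, 0.2291]
ee_rot: [[-0.999, -0.021, 0.026], [-0.021, 1.0, 0.002], [-0.026, 0.002, -1.0]]
contact_force: [-0.3, 1.2, -0.1]
opening: 0.65
time_s: 21.58
ee_pos: [0.3902, -0.2941, 0.2284]
ee_rot: [[-0.999, -0.024, 0.025], [-0.024, 1.0, 0.003], [-0.025, 0.003, -1.0]]
contact_force: [0.1, 0.3, 0.1]
opening: 0.654
shift [ 0.37 -0.46 15.04] turn 0.3 | tcp [ 0.3902 -0.2941  0.2284] jaw 91.4 open 0.654 F [0.1 0.3 0.1] t 21.6
```

```bash
python3 -m handwheel '[[[0.4,-0.45,2,0.3,0.65],[0.4,-0.45,5,0.3,0.65],[0.4,-0.45,8,0.3,0.65],[0.4,-0.45,11,0.3,0.65],[0.4,-0.45,13.5,0.3,0.65],[0.4,-0.45,15,0.3,0.65],[0.4,-0.45,15,0.3,0.65],[0.4,-0.45,15,0.3,0.65],[0.4,-0.45,15,0.3,0.65]]]';  python3 -c "
from h import *
print(cyl(cloud('scene',shot('scene','s13')[1]),.02,.075,[.39,-.298],.025))
go([.3904,-.2983,.078],91.1)"
```

```text
time_s: 22.33
ee_pos: [0.391, -0.2982, 0.0793]
ee_rot: [[-0.999, -0.019, 0.026], [-0.019, 1.0, 0.003], [-0.026, 0.002, -1.0]]
contact_force: [0.0, -0.6, -0.6]
opening: 0.649
(160, array([ 0.389 , -0.3012, -0.0062,  0.013 ]), np.float64(0.048))
shift [0.09 0.02 0.16] turn 0.0 | tcp [ 0.3912 -0.2985  0.0797] jaw 91.1 open 0.647 F [-0.   0.2  0.6] t 22.4
```

```bash
python3 -m handwheel '[[[0.1,0,0.1,0,0.2],[0.1,0,0.1,0,0.2],[0.1,0,0.1,0,0.2],[0.1,0,0.1,0,0.2],[0.1,0,-0.4,0,0.2],[0.1,0,-2,0,0.2],[0.1,0,-4,0,0.2],[0.1,0,-6.5,0,0.2],[0.1,0,-9,0,0.2],[0.1,0,-11,0,0.2],[0.1,0,-12.5,0,0.2],[0.1,0,-12.5,0,0.2]]]'; python3 -c "
from h import *
go([.56,.0300,.2],91.1)"
```

```text
time_s: 23.38
ee_pos: [0.3884, -0.3001, 0.2079]
ee_rot: [[-0.999, -0.019, 0.032], [-0.019, 1.0, -0.001], [-0.032, -0.001, -0.999]]
contact_force: [0.2, -0.4, -2.1]
opening: 0.365
shift [-17.75  32.68   1.31] turn -0.0 | tcp [ 0.3884 -0.3001  0.2079] jaw 91.1 open 0.365 F [ 0.2 -0.4 -2.1] t 23.4
```

```bash
python3 -m handwheel '[[[-1,1.5,0,0,0.2],[-3,4,0,0,0.2],[-5.5,7,0,0,0.2],[-8,10,0,0,0.2],[-10.5,13,0,0,0.2],[-13,16,0,0,0.2],[-15,19,0.2,0,0.2],[-16.8,22,0.5,0,0.2],[-17.7,25.5,0.5,0,0.2],[-17.7,28.5,0.5,0,0.2],[-17.7,31,0.5,0,0.2],[-17.7,32.7,0.5,0,0.2]]]'; python3 -m handwheel '[[[0,0,0,0,0.2],[0,0,0,0,0.2],[0,0,0,0,0.2]]]'; python3 -c "
from h import *
W=cloud('scene',shot('scene','s14')[1])
s=manip.get_state(); x,y,z=s['ee_pos']
print(cyl(W,z-.07,z-.005,[x,y],.025))
go([.56,.03,.17],91.1)"
```

```text
time_s: 24.38
ee_pos: [0.558, 0.0341, 0.2063]
ee_rot: [[-0.999, -0.023, 0.029], [-0.023, 1.0, 0.001], [-0.029, 0.0, -1.0]]
contact_force: [0.4, 0.6, -1.9]
opening: 0.365
time_s: 24.63
ee_pos: [0.5572, 0.0328, 0.2052]
ee_rot: [[-0.999, -0.022, 0.027], [-0.022, 1.0, -0.0], [-0.027, -0.001, -1.0]]
contact_force: [-0.2, -0.3, -1.8]
opening: 0.364
(315, array([ 0.5561,  0.0325, -0.0083,  0.0037]), np.float64(0.168))
shift [-0.14 -0.21  3.56] turn 0.1 | tcp [0.5575 0.0321 0.2056] jaw 91.2 open 0.368 F [ 0.6 -0.3 -2.4] t 24.7
```

```bash
python3 -m handwheel '[[[-0.3,-0.2,1,0,0.2],[-0.3,-0.2,2.5,0,0.2],[-0.3,-0.2,4,0,0.2],[-0.3,-0.2,4.8,0,0.2],[-0.3,-0.2,4.8,0,0.2],[-0.3,-0.2,4.8,0,0.2]]]'; python3 -c "
from h import *
W=cloud('scene',shot('scene','s15')[1])
s=manip.get_state(); x,y,z=s['ee_pos']
print(cyl(W,z-.07,z-.005,[x,y],.025))
go([.56,.03,.13],91.1)"
```

```text
time_s: 25.18
ee_pos: [0.5616, 0.0291, 0.157]
ee_rot: [[-0.999, -0.019, 0.026], [-0.019, 1.0, -0.001], [-0.026, -0.001, -1.0]]
contact_force: [0.6, 1.4, -1.8]
opening: 0.361
(300, array([ 0.5605,  0.0285, -0.0041,  0.0082]), np.float64(0.121))
shift [0.3  0.06 2.77] turn 0.0 | tcp [0.5622 0.0294 0.1578] jaw 91.1 open 0.367 F [-0.4  0.3 -1.5] t 25.2
```

Aligned at (0.5605, 0.029). Lowering in steps.

```bash
python3 -m handwheel '[[[0.1,0.1,0.7,0,0.2],[0.1,0.1,1.4,0,0.2],[0.1,0.1,2,0,0.2],[0.15,0.1,2.5,0,0.2],[0.15,0.1,2.8,0,0.2],[0.15,0.1,2.8,0,0.2]]]'; python3 -c "
from h import *
W=cloud('scene',shot('scene','s16')[1])
s=manip.get_state(); x,y,z=s['ee_pos']
print(cyl(W,z-.06,z-.005,[x,y],.025))
go([.56,.03,.096],91.1)"
```

```text
time_s: 25.73
ee_pos: [0.5607, 0.0304, 0.1287]
ee_rot: [[-0.999, -0.02, 0.026], [-0.02, 1.0, -0.001], [-0.026, -0.001, -1.0]]
contact_force: [-0.4, 0.2, -1.7]
opening: 0.367
(244, array([ 0.5596,  0.0297, -0.0248,  0.0045]), np.float64(0.097))
shift [ 0.2  -0.03  3.32] turn 0.0 | tcp [0.5611 0.0304 0.1292] jaw 91.1 open 0.368 F [-0.4 -0.1 -1.2] t 25.8
```

```bash
python3 -m handwheel '[[[0.05,0,0.6,0,0.2],[0.05,0,1.2,0,0.2],[0.05,0,1.8,0,0.2],[0.05,0,2.4,0,0.2],[0.05,0,3,0,0.2],[0.05,0,3.2,0,0.2],[0.05,0,3.2,0,0.2]]]'; python3 -m handwheel '[[[0,0,0,0,0.4],[0,0,0,0,0.6],[0,0,0,0,0.65],[0,0,0,0,0.65],[0,0,0,0,0.65],[0,0,-3,0,0.65],[0,0,-7,0,0.65],[0,0,-11,0,0.65],[0,0,-14,0,0.65],[0,0,-14,0,0.65]]]'; python3 -c "
from h import *
a=shot('scene','s17');b=shot('top','t17');carts(b[1])
W=cloud('scene',a[1])
for c in([.508,.029],[.56,.03]):
    print(cyl(W,.07,.13,c,.025))
    m=np.hypot(W[...,0]-c[0],W[...,1]-c[1])<.012;print(np.nanpercentile(W[m][:,2],[50,80]))
go([.488,-.39,.23],91.1)"
```

```text
time_s: 26.37
ee_pos: [0.5614, 0.0303, 0.0968]
ee_rot: [[-0.999, -0.02, 0.026], [-0.02, 1.0, -0.001], [-0.026, -0.001, -1.0]]
contact_force: [0.5, -0.3, -2.0]
opening: 0.363
time_s: 27.2
ee_pos: [0.5621, 0.0308, 0.2443]
ee_rot: [[-0.999, -0.019, 0.039], [-0.019, 1.0, 0.0], [-0.039, -0.0, -0.999]]
contact_force: [0.8, -0.6, -0.3]
opening: 0.649
[313  91] top z 0.150 ctr 0.7862 -0.1879 mean [ 0.7848 -0.1876] r 0.015 727
[372 174] top z 0.077 ctr 0.5728 -0.3042 mean [ 0.5725 -0.3039] r 0.017 193
[ 77 199] top z 0.059 ctr 0.5787 0.3988 mean [0.5759 0.3981] r 0.076 1239
[263 182] top z 0.096 ctr 0.5731 -0.0436 mean [ 0.5727 -0.0436] r 0.021 118
[417 203] top z 0.122 ctr 0.4889 -0.3901 mean [ 0.488  -0.3894] r 0.018 344
[378 209] top z 0.122 ctr 0.4848 -0.2982 mean [ 0.484 -0.298] r 0.027 616
[341 213] top z 0.072 ctr 0.4853 -0.2175 mean [ 0.4863 -0.2195] r 0.026 148
[ 28 246] top z 0.074 ctr 0.4761 0.5172 mean [0.4751 0.5095] r 0.085 2761
[421 242] top z 0.077 ctr 0.4030 -0.3933 mean [ 0.4023 -0.3926] r 0.018 218
(201, array([ 0.5093,  0.0286, -0.0028, -0.002 ]), np.float64(0.102))
[0.13634169 0.13708039]
(274, array([ 0.5607,  0.0295,  0.0053, -0.0027]), np.float64(0.101))
[0.13606849 0.13718338]
shift [  7.93 -41.91   0.67] turn 0.0 | tcp [0.5588 0.0306 0.2387] jaw 91.1 open 0.651 F [-0.3 -0.3 -1.1] t 27.3
```

Both are seated (tops at 0.136 m). Next is B at (0.4885, -0.390).

```bash
python3 -m handwheel '[[[0.8,-4,0.5,0,0.65],[1.6,-8,0.5,0,0.65],[2.4,-12,0.5,0,0.65],[3.1,-16,0.5,0,0.65],[3.9,-20,0.5,0,0.65],[4.7,-24,0.5,0,0.65],[5.4,-28,0.5,0,0.65],[6.2,-32,0.5,0,0.65],[7,-36,0.5,0,0.65],[7.7,-39.5,0.5,0,0.65],[7.9,-41.9,0.5,0,0.65],[7.9,-41.9,0.5,0,0.65]]]';python3 -m handwheel '[[[0,0,0,0,0.65],[0,0,0,0,0.65],[0,0,0,0,0.65]]]';  python3 -c "
from h import *
go([.4885,-.390,.078],91.1)"
```

```text
time_s: 28.3
ee_pos: [0.484, -0.3968, 0.2296]
ee_rot: [[-1.0, -0.011, 0.026], [-0.011, 1.0, -0.003], [-0.026, -0.004, -1.0]]
contact_force: [-0.2, -0.8, 0.7]
opening: 0.648
time_s: 28.55
ee_pos: [0.4838, -0.3952, 0.2283]
ee_rot: [[-1.0, -0.012, 0.024], [-0.012, 1.0, -0.001], [-0.024, -0.002, -1.0]]
contact_force: [0.3, 0.3, 0.7]
opening: 0.651
shift [-0.11  0.54 15.03] turn -0.4 | tcp [ 0.4838 -0.3952  0.2283] jaw 90.7 open 0.651 F [0.3 0.3 0.7] t 28.6
```

```bash
python3 -m handwheel '[[[-0.1,0.5,2,-0.4,0.65],[-0.1,0.5,5,-0.4,0.65],[-0.1,0.5,8,-0.4,0.65],[-0.1,0.5,11,-0.4,0.65],[-0.1,0.5,13.5,-0.4,0.65],[-0.1,0.5,15,-0.4,0.65],[-0.1,0.5,15,-0.4,0.65],[-0.1,0.5,15,-0.4,0.65],[-0.1,0.5,15,-0.4,0.65]]]';  python3 -c "
from h import *
go([.4885,-.390,.078],91.1)"
```

```text
time_s: 29.3
ee_pos: [0.4896, -0.39, 0.0796]
ee_rot: [[-0.999, -0.02, 0.026], [-0.02, 1.0, -0.002], [-0.026, -0.003, -1.0]]
contact_force: [-0.5, -0.2, -0.1]
opening: 0.654
shift [0.12 0.   0.15] turn 0.1 | tcp [ 0.4896 -0.39    0.0796] jaw 91.2 open 0.654 F [-0.5 -0.2 -0.1] t 29.3
```

```bash
python3 -m handwheel '[[[0.1,0,0.1,0,0.2],[0.1,0,0.1,0,0.2],[0.1,0,0.1,0,0.2],[0.1,0,0.1,0,0.2],[0.1,0,-0.4,0,0.2],[0.1,0,-2,0,0.2],[0.1,0,-4,0,0.2],[0.1,0,-6.5,0,0.2],[0.1,0,-9,0,0.2],[0.1,0,-11,0,0.2],[0.1,0,-12.5,0,0.2],[0.1,0,-12.5,0,0.2]]]'; python3 -c "
from h import *
go([.664,.032,.2],91.1)"
```

```text
time_s: 30.3
ee_pos: [0.4867, -0.3912, 0.2083]
ee_rot: [[-0.999, -0.02, 0.031], [-0.02, 1.0, -0.005], [-0.031, -0.006, -1.0]]
contact_force: [0.7, 0.3, -3.1]
opening: 0.363
shift [-18.53  41.97   1.15] turn 0.0 | tcp [ 0.4867 -0.3912  0.2083] jaw 91.1 open 0.363 F [ 0.7  0.3 -3.1] t 30.3
```

```bash
python3 -m handwheel '[[[-1,1.5,-0.3,0,0.2],[-2.5,4.5,-0.3,0,0.2],[-4,8,-0.3,0,0.2],[-5.8,12,-0.2,0,0.2],[-7.5,16,0,0,0.2],[-9.3,20,0,0,0.2],[-11,24,0.2,0,0.2],[-12.8,28,0.2,0,0.2],[-14.5,32,0.4,0,0.2],[-16.2,36,0.5,0,0.2],[-17.6,39.5,0.5,0,0.2],[-18.5,41.8,0.5,0,0.2]]]'; python3 -m handwheel '[[[0,0,0,0,0.2],[0,0,0,0,0.2],[0,0,0,0,0.2]]]'; python3 -c "
from h import *
W=cloud('scene',shot('scene','s18')[1])
s=manip.get_state(); x,y,z=s['ee_pos']
print(cyl(W,z-.07,z-.005,[x,y],.025))
go([.664,.032,.157],91.1)"
```

```text
time_s: 31.3
ee_pos: [0.663, 0.0344, 0.2045]
ee_rot: [[-0.999, -0.022, 0.028], [-0.022, 1.0, -0.004], [-0.028, -0.005, -1.0]]
contact_force: [1.1, 0.7, -2.6]
opening: 0.366
time_s: 31.55
ee_pos: [0.6618, 0.0344, 0.2026]
ee_rot: [[-0.999, -0.023, 0.025], [-0.023, 1.0, -0.005], [-0.025, -0.006, -1.0]]
contact_force: [0.6, -0.7, -2.7]
opening: 0.369
(358, array([ 0.6608,  0.034 , -0.0012,  0.0023]), np.float64(0.166))
shift [-0.09 -0.05  4.61] turn 0.1 | tcp [0.662  0.0327 0.2031] jaw 91.2 open 0.361 F [-0.3 -1.7 -2.5] t 31.6
```

```bash
python3 -m handwheel '[[[-0.25,-0.1,1,0,0.2],[-0.25,-0.1,2.5,0,0.2],[-0.25,-0.1,4,0,0.2],[-0.25,-0.1,4.6,0,0.2],[-0.25,-0.1,4.6,0,0.2],[-0.25,-0.1,4.6,0,0.2]]]'; python3 -c "
from h import *
W=cloud('scene',shot('scene','s19')[1])
s=manip.get_state(); x,y,z=s['ee_pos']
print(cyl(W,z-.07,z-.005,[x,y],.025))
go([.664,.032,.13],91.1)"
```

```text
time_s: 32.1
ee_pos: [0.6653, 0.0301, 0.1566]
ee_rot: [[-1.0, -0.019, 0.024], [-0.019, 1.0, -0.006], [-0.024, -0.007, -1.0]]
contact_force: [1.2, -0.3, -3.3]
opening: 0.367
(315, array([ 0.6643,  0.0297, -0.0107,  0.0202]), np.float64(0.12))
shift [0.27 0.16 2.75] turn 0.0 | tcp [0.666  0.0306 0.1576] jaw 91.1 open 0.366 F [-0.3  0.9 -2.5] t 32.1
```

```bash
python3 -m handwheel '[[[0.1,0.15,0.6,0,0.2],[0.1,0.15,1.2,0,0.2],[0.1,0.15,1.8,0,0.2],[0.1,0.15,2.3,0,0.2],[0.1,0.15,2.7,0,0.2],[0.1,0.15,2.7,0,0.2]]]'; python3 -c "
from h import *
W=cloud('scene',shot('scene','s20')[1])
s=manip.get_state(); x,y,z=s['ee_pos']
print(cyl(W,z-.06,z-.005,[x,y],.025))
go([.664,.032,.096],91.1)"
```

```text
time_s: 32.65
ee_pos: [0.6648, 0.0319, 0.1291]
ee_rot: [[-1.0, -0.02, 0.024], [-0.02, 1.0, -0.006], [-0.024, -0.007, -1.0]]
contact_force: [0.1, -0.6, -3.7]
opening: 0.366
(261, array([ 0.6637,  0.0314, -0.0009,  0.0083]), np.float64(0.097))
shift [0.2  0.04 3.36] turn 0.0 | tcp [0.6651 0.0319 0.1296] jaw 91.1 open 0.366 F [-0.1  1.  -2.9] t 32.7
```

```bash
python3 -m handwheel '[[[0.05,0,0.6,0,0.2],[0.05,0,1.2,0,0.2],[0.05,0,1.8,0,0.2],[0.05,0,2.4,0,0.2],[0.05,0,3,0,0.2],[0.05,0,3.2,0,0.2],[0.05,0,3.2,0,0.2]]]'; python3 -m handwheel '[[[0,0,0,0,0.4],[0,0,0,0,0.6],[0,0,0,0,0.65],[0,0,0,0,0.65],[0,0,0,0,0.65],[0,0,-3,0,0.65],[0,0,-7,0,0.65],[0,0,-11,0,0.65],[1,-3,-12,0,0.65],[3,-6,-12,0,0.65],[3,-6,-12,0,0.65]]]'; python3 -c "
from h import *
a=shot('scene','s21');b=shot('top','t21');carts(b[1])
W=cloud('scene',a[1])
for c in([.508,.029],[.56,.03],[.664,.032]):
    print(cyl(W,.07,.13,c,.025))
    m=np.hypot(W[...,0]-c[0],W[...,1]-c[1])<.012;print(np.nanpercentile(W[m][:,2],[50,80]))
go([.587,-.0435,.078],91.1)"
```

```text
time_s: 33.28
ee_pos: [0.6652, 0.0316, 0.097]
ee_rot: [[-1.0, -0.02, 0.024], [-0.02, 1.0, -0.006], [-0.024, -0.007, -1.0]]
contact_force: [-0.4, 0.3, -2.8]
opening: 0.364
time_s: 34.2
ee_pos: [0.6315, -0.0373, 0.2188]
ee_rot: [[-1.0, -0.011, 0.025], [-0.011, 1.0, -0.012], [-0.025, -0.012, -1.0]]
contact_force: [-0.7, -1.3, -1.2]
opening: 0.651
[314  91] top z 0.150 ctr 0.7854 -0.1885 mean [ 0.7847 -0.1877] r 0.015 684
[372 174] top z 0.077 ctr 0.5731 -0.3043 mean [ 0.5722 -0.3039] r 0.017 195
[378 209] top z 0.122 ctr 0.4854 -0.2985 mean [ 0.4841 -0.2979] r 0.027 619
[341 213] top z 0.072 ctr 0.4856 -0.2175 mean [ 0.4868 -0.2198] r 0.026 142
[ 28 246] top z 0.073 ctr 0.4764 0.5175 mean [0.4753 0.5095] r 0.085 2767
[422 242] top z 0.077 ctr 0.4023 -0.3928 mean [ 0.4022 -0.3923] r 0.018 215
(197, array([ 0.5094,  0.0289, -0.0072, -0.0007]), np.float64(0.102))
[0.13657185 0.13733886]
(275, array([ 0.5607,  0.0298, -0.0031, -0.0015]), np.float64(0.101))
[0.13598879 0.13782258]
(305, array([ 0.6645,  0.0308, -0.0059,  0.0022]), np.float64(0.1))
[0.29911598 0.32007975]
shift [ 4.96 -1.1  13.84] turn -0.2 | tcp [ 0.633  -0.0308  0.2175] jaw 90.9 open 0.649 F [ 0.4  0.9 -0.4] t 34.3
```

The third cartridge fits upright at pocket 4 (0.6645, 0.031). Now I'll pinch the tab to slide the magazine under control.

```bash
python3 -m handwheel '[[[2.5,-0.6,0,-0.2,0.4],[5,-1.1,2,-0.2,0.4],[5,-1.1,5,-0.2,0.4],[5,-1.1,7,-0.2,0.4],[5,-1.1,7,-0.2,0.4],[5,-1.1,7,-0.2,0.4],[5,-1.1,7,-0.2,0.4]]]'; python3 -c "
from h import *
shot('top','t22')
carts(np.load('pics/t22.npy'))
W=cloud('scene',shot('scene','s22')[1])
c=[.664,.031];m=np.hypot(W[...,0]-c[0],W[...,1]-c[1])<.012;print(np.nanpercentile(W[m][:,2],[50,80]))
go([.587,-.0435,.079],91.1)"
```

```text
time_s: 34.88
ee_pos: [0.5861, -0.0422, 0.1473]
ee_rot: [[-0.999, -0.02, 0.026], [-0.02, 1.0, -0.007], [-0.026, -0.007, -1.0]]
contact_force: [0.4, -0.7, 0.3]
opening: 0.4
[313  91] top z 0.150 ctr 0.7863 -0.1877 mean [ 0.7847 -0.1875] r 0.015 728
[372 174] top z 0.077 ctr 0.5734 -0.3047 mean [ 0.5722 -0.3038] r 0.018 195
[378 209] top z 0.122 ctr 0.4843 -0.2984 mean [ 0.4841 -0.2978] r 0.026 616
[341 213] top z 0.072 ctr 0.4858 -0.2172 mean [ 0.4859 -0.2184] r 0.026 149
[ 28 246] top z 0.073 ctr 0.4765 0.5165 mean [0.4753 0.5095] r 0.085 2747
[422 242] top z 0.077 ctr 0.4024 -0.3934 mean [ 0.4024 -0.3927] r 0.017 217
[0.13596376 0.13709947]
shift [ 0.14 -0.04  6.89] turn 0.0 | tcp [ 0.5865 -0.0426  0.1479] jaw 91.1 open 0.405 F [ 0.5 -0.6  0.3] t 35.0
```

```bash
python3 -m handwheel '[[[0.1,0,2,0,0.4],[0.1,0,4,0,0.4],[0.1,0,6,0,0.4],[0.1,0,6.8,0,0.4],[0.1,0,6.8,0,0.4],[0.1,0,6.8,0,0.4],[0.1,0,6.8,0,0.05],[0.1,0,6.8,0,0.05],[0.1,0,6.8,0,0.05],[0.1,0,6.8,0,0.05],[0.1,0,6.8,0,0.05]]]'; python3 -c "
from h import *
go([.585,.0115,.081],91.1)"
```

```text
time_s: 35.9
ee_pos: [0.5882, -0.0448, 0.081]
ee_rot: [[-0.999, -0.018, 0.029], [-0.019, 1.0, -0.009], [-0.029, -0.009, -1.0]]
contact_force: [0.3, -3.6, 3.7]
opening: 0.132
shift [ 0.21  5.64 -0.06] turn -0.0 | tcp [ 0.5882 -0.0448  0.081 ] jaw 91.1 open 0.132 F [ 0.3 -3.6  3.7] t 35.9
```

```bash
python3 -m handwheel '[[[0,0.5,0,0,0.05],[0,1.2,0,0,0.05],[0,2,0,0,0.05],[0,2.8,0,0,0.05],[0,3.6,0,0,0.05],[0,4.2,0,0,0.05],[0,4.7,0,0,0.05],[0,5,0,0,0.05],[0,5,0,0,0.05],[0,5,0,0,0.05]]]'; python3 -c "
from h import *
W=cloud('top',shot('top','t23')[1]); 
for v in(150,160,225,232): 
    r=W[v,140:230]; k=r[(r[:,2]<.05)]; print(v,k[:,1].min().round(4) if len(k) else None,k[:,1].max().round(4) if len(k) else None,len(k),r[:,0].mean().round(3))
go([.585,.0115,.081],91.1)"
```

```text
time_s: 36.73
ee_pos: [0.5872, 0.0037, 0.081]
ee_rot: [[-0.999, -0.017, 0.029], [-0.018, 1.0, -0.01], [-0.029, -0.011, -1.0]]
contact_force: [-1.7, -4.7, 4.4]
opening: 0.127
150 0.2006 0.2021 5 0.586
160 0.1948 0.1951 2 0.559
225 0.1913 0.1914 2 0.423
232 0.1955 0.1983 5 nan
shift [ 0.2   0.79 -0.02] turn -0.1 | tcp [0.5871 0.0037 0.0809] jaw 91.0 open 0.124 F [-1.5 -5.4  5.2] t 36.8
```

```bash
python3 -m handwheel '[[[0,0.3,0,0,0.05],[0,0.5,0,0,0.05],[0,0.5,0,0,0.05],[0,0.5,0,0,0.05]]]'; python3 -m handwheel '[[[0,0.2,0,0,0.05],[0,0.3,0,0,0.05],[0,0.3,0,0,0.05],[0,0.3,0,0,0.05]]]'
```

```text
time_s: 37.12
ee_pos: [0.5871, 0.0067, 0.081]
ee_rot: [[-0.999, -0.016, 0.03], [-0.016, 1.0, -0.012], [-0.029, -0.012, -0.999]]
contact_force: [-0.1, -5.7, 1.4]
opening: 0.129
time_s: 37.45
ee_pos: [0.5871, 0.0075, 0.081]
ee_rot: [[-0.999, -0.015, 0.03], [-0.015, 1.0, -0.014], [-0.029, -0.014, -0.999]]
contact_force: [0.0, -6.7, 1.8]
opening: 0.127
```

```bash
python3 -m handwheel '[[[0,0.2,0,0,0.05],[0,0.3,0,0,0.05],[0,0.3,0,0,0.05],[0,0.3,0,0,0.05]]]';python3 -m handwheel '[[[0,0.2,0,0,0.05],[0,0.3,0,0,0.05],[0,0.3,0,0,0.05],[0,0.3,0,0,0.05]]]'
```

```text
time_s: 37.78
ee_pos: [0.587, 0.0083, 0.081]
ee_rot: [[-0.999, -0.013, 0.03], [-0.014, 1.0, -0.016], [-0.029, -0.016, -0.999]]
contact_force: [0.0, -6.3, 0.2]
opening: 0.124
time_s: 38.12
ee_pos: [0.5871, 0.0091, 0.081]
ee_rot: [[-0.999, -0.012, 0.03], [-0.012, 1.0, -0.018], [-0.029, -0.018, -0.999]]
contact_force: [-0.4, -6.1, 1.8]
opening: 0.131
```

```bash
python3 -m handwheel '[[[0,0.3,0,0,0.05],[0,0.6,0,0,0.05],[0,0.6,0,0,0.05],[0,0.6,0,0,0.05],[0,0.6,0,0,0.05]]]'; python3 -m handwheel '[[[0,0.3,0,0,0.05],[0,0.6,0,0,0.05],[0,0.6,0,0,0.05],[0,0.6,0,0,0.05],[0,0.6,0,0,0.05]]]'
```

```text
time_s: 38.53
ee_pos: [0.587, 0.0121, 0.081]
ee_rot: [[-1.0, -0.01, 0.03], [-0.01, 1.0, -0.021], [-0.029, -0.021, -0.999]]
contact_force: [-0.7, -8.0, 1.7]
opening: 0.127
time_s: 38.95
ee_pos: [0.587, 0.0124, 0.081]
ee_rot: [[-1.0, -0.006, 0.03], [-0.007, 1.0, -0.026], [-0.029, -0.026, -0.999]]
contact_force: [0.4, -12.3, 1.4]
opening: 0.127
```

The gasket contact shows up at TCP y ≈ 0.012, where the force climbs from 8 to 12 N; that is carriage 0.006. I'll back off about 2.5 mm.

```bash
python3 -m handwheel '[[[0,-0.3,0,0,0.05],[0,-0.5,0,0,0.05],[0,-0.5,0,0,0.05],[0,-0.5,0,0,0.05],[0,-0.5,0,0,0.05]]]'; python3 -c "
from h import *
shot('scene','s24');W=cloud('top',shot('top','t24')[1]);carts(np.load('pics/t24.npy'))
go([.585,.0105,.081],91.1)"
```

```text
time_s: 39.37
ee_pos: [0.587, 0.0093, 0.081]
ee_rot: [[-1.0, -0.008, 0.03], [-0.008, 1.0, -0.025], [-0.029, -0.025, -0.999]]
contact_force: [1.2, 4.0, -0.6]
opening: 0.124
[236  80] top z 0.083 ctr 0.8365 0.0021 mean [0.8414 0.0036] r 0.031 357
[313  91] top z 0.150 ctr 0.7862 -0.1884 mean [ 0.7848 -0.1876] r 0.016 726
[269 164] top z 0.194 ctr 0.5835 -0.0613 mean [ 0.5834 -0.0598] r 0.039 732
[372 174] top z 0.077 ctr 0.5725 -0.3053 mean [ 0.5721 -0.3038] r 0.018 194
[378 209] top z 0.122 ctr 0.4843 -0.2989 mean [ 0.4841 -0.2981] r 0.027 615
[341 213] top z 0.072 ctr 0.4856 -0.2186 mean [ 0.4865 -0.2192] r 0.027 149
[ 28 246] top z 0.073 ctr 0.4765 0.5167 mean [0.4753 0.5094] r 0.085 2763
[422 242] top z 0.077 ctr 0.4021 -0.3934 mean [ 0.4022 -0.3925] r 0.018 219
shift [ 0.2   0.12 -0.01] turn -0.7 | tcp [0.587  0.0093 0.081 ] jaw 90.4 open 0.127 F [ 0.3  5.1 -1.1] t 39.5
```

```bash
python3 -m handwheel '[[[0,0,0,0,0.05],[0,0,0,0,0.2],[0,0,0,0,0.35],[0,0,0,0,0.35],[0,0,-2,0,0.35],[0,0,-5,0,0.35],[0,0,-9,0,0.35],[0,-3,-13,0,0.35],[0,-7,-15,0,0.35],[0,-11,-15,0,0.35],[0,-11,-15,0,0.35],[0,-11,-15,0,0.35]]]'; python3 -c "
from h import *
a=shot('scene','s25');b=shot('top','t25');carts(b[1])
for c in([.508,.084],[.56,.085],[.663,.086]): print(cyl(cloud('scene',a[1]),.07,.13,c,.025))
W=cloud('top',b[1]).reshape(-1,3);m=(abs(W[:,0]-.584)<.05)&(W[:,1]>.15)&(W[:,1]<.28)&(W[:,2]>.185);print('bar top',len(W[m]),W[m].mean(0),np.ptp(W[m],axis=0))
W=cloud('scene',a[1]).reshape(-1,3);m=(abs(W[:,0]-.584)<.05)&(W[:,1]>.15)&(W[:,1]<.28)&(W[:,2]>.185);print('bar scene',len(W[m]),W[m].mean(0),np.ptp(W[m],axis=0))
x=a[0][120:250,250:400,::-1];y=b[0][130:240,100:240,::-1]
cv2.imwrite('pics/v25.png',np.hstack([cv2.resize(x,(400,400),interpolation=2),cv2.resize(y,(400,400),interpolation=2)]))
go([.583,.235,.23],91.1)"
```

```text
time_s: 40.47
ee_pos: [0.5831, -0.1035, 0.235]
ee_rot: [[-1.0, 0.001, 0.031], [0.0, 1.0, -0.028], [-0.031, -0.028, -0.999]]
contact_force: [-0.2, -0.2, -0.6]
opening: 0.349
[235  84] top z 0.082 ctr 0.8354 0.0030 mean [0.8348 0.003 ] r 0.032 561
[239 179] top z 0.096 ctr 0.5870 0.0110 mean [0.586  0.0115] r 0.036 182
[372 174] top z 0.077 ctr 0.5735 -0.3052 mean [ 0.5722 -0.3039] r 0.018 194
[378 209] top z 0.122 ctr 0.4844 -0.2986 mean [ 0.484  -0.2981] r 0.027 617
[ 28 246] top z 0.074 ctr 0.4762 0.5169 mean [0.4751 0.5095] r 0.085 2767
[422 242] top z 0.077 ctr 0.4024 -0.3928 mean [ 0.4021 -0.3924] r 0.017 217
(190, array([0.5084, 0.084 , 0.0136, 0.0122]), np.float64(0.102))
(274, array([ 0.5595,  0.0848, -0.0009, -0.0107]), np.float64(0.1))
(309, array([0.6634, 0.0859, 0.011 , 0.0042]), np.float64(0.1))
bar top 97 [0.58155141 0.20976584 0.19455501] [0.0511183  0.00816273 0.00834119]
bar scene 60 [0.5874908  0.21019005 0.19276491] [0.05015006 0.0083892  0.01134125]
shift [-0.2  33.26 -0.48] turn -0.8 | tcp [ 0.5829 -0.0977  0.2334] jaw 90.3 open 0.350 F [-0.5  0.1  0.4] t 40.6
```

View pics/v25.png

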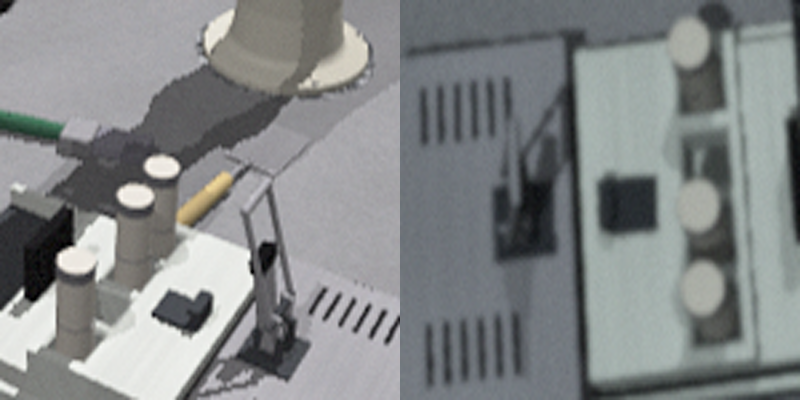

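The magazine moved 55 mm with all three cartridges standing. The bar is at (0.5845, 0.210, 0.190) and the keeper at y ≈ 0.1655. I'll go over the loop to its +y side with the fingers shut.

```bash
python3 -m handwheel '[[[0,4,-1,-0.5,0],[0,8,-1,-0.8,0],[0,12,-1,-0.8,0],[0,16,-1,-0.8,0],[0,20,-1,-0.8,0],[0,24,-1,-0.8,0],[0,28,-1,-0.8,0],[0,32,-1,-0.8,0],[0,35.5,-1,-0.8,0],[0,35.5,-1,-0.8,0],[0,35.5,-1,-0.8,0],[0,35.5,-1,-0.8,0]]]'; python3 -m handwheel '[[[0,0,0,0,0],[0,0,0,0,0]]]'; python3 -c "
from h import *
go([.5845,.252,.172],91.1)"
```

```text
time_s: 41.57
ee_pos: [0.5796, 0.2581, 0.2336]
ee_rot: [[-0.999, -0.022, 0.027], [-0.022, 0.999, -0.026], [-0.027, -0.026, -0.999]]
contact_force: [-0.6, -1.0, 0.5]
opening: 0.006
time_s: 41.73
ee_pos: [0.5796, 0.2565, 0.2332]
ee_rot: [[-0.999, -0.02, 0.027], [-0.021, 0.999, -0.027], [-0.026, -0.027, -0.999]]
contact_force: [-0.1, -0.1, -0.2]
opening: 0.004
shift [-0.32 -0.3   6.14] turn 0.0 | tcp [0.5796 0.2565 0.2332] jaw 91.1 open 0.004 F [-0.1 -0.1 -0.2] t 41.7
```

```bash
python3 -m handwheel '[[[-0.3,-0.2,2,0,0],[-0.3,-0.2,4,0,0],[-0.3,-0.2,6,0,0],[-0.3,-0.2,6.1,0,0],[-0.3,-0.2,6.1,0,0],[-0.3,-0.2,6.1,0,0]]]'; python3 -c "
from h import *
a=shot('scene','s26',(270,90,390,220),5)
go([.5845,.2,.172],91.1)"
```

```text
time_s: 42.23
ee_pos: [0.5849, 0.2525, 0.1734]
ee_rot: [[-0.999, -0.019, 0.028], [-0.019, 0.999, -0.026], [-0.027, -0.027, -0.999]]
contact_force: [0.3, -0.1, 1.3]
opening: 0.004
shift [ 0.19 -5.29  0.33] turn -0.0 | tcp [0.5853 0.253  0.174 ] jaw 91.1 open 0.007 F [ 0.3 -0.2  0.3] t 42.3
```

View pics/s26.png

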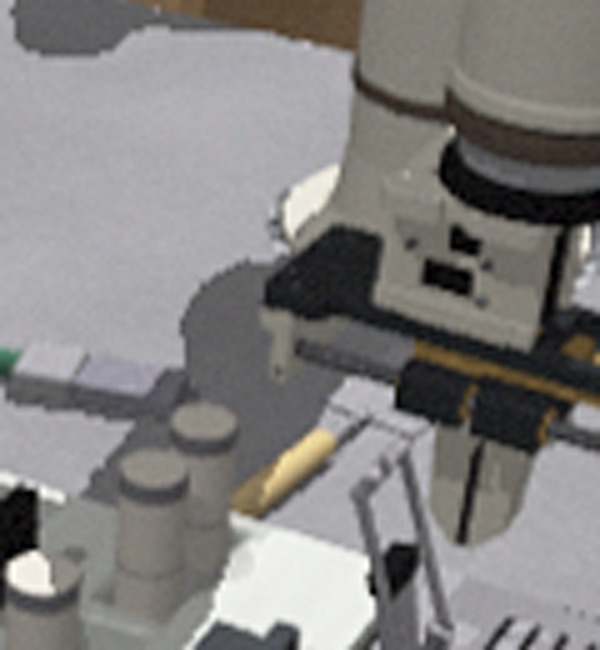

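The shut fingers, at crop (480,490), stand on the chamber side of the loop's bar, at (380,475). Pushing the bar toward the magazine.

```bash
python3 -m handwheel '[[[0.1,-1,0.3,0,0],[0.1,-1.8,0.5,0,0],[0.1,-2.4,0.5,0,0],[0.1,-3,0.5,0,0],[0.1,-3.6,0.5,0,0],[0.1,-4.2,0.5,0,0],[0.1,-4.8,0.5,0,0],[0.1,-5.4,0.5,0,0],[0.1,-6,0.5,0,0],[0.1,-6.5,0.5,0,0],[0.1,-6.5,0.5,0,0],[0.1,-6.5,0.5,0,0]]]'; python3 -c "
from h import *
a=shot('scene','s27',(240,110,380,240),4.6)
go([.5845,.2,.172],91.1)"
```

```text
time_s: 43.28
ee_pos: [0.5857, 0.1875, 0.1707]
ee_rot: [[-0.999, -0.018, 0.029], [-0.019, 0.999, -0.026], [-0.028, -0.026, -0.999]]
contact_force: [0.6, -0.1, -0.7]
opening: 0.005
shift [ 0.09  1.2  -0.17] turn -0.0 | tcp [0.5856 0.188  0.1707] jaw 91.1 open 0.003 F [-0.6  1.  -0.4] t 43.3
```

View pics/s27.png

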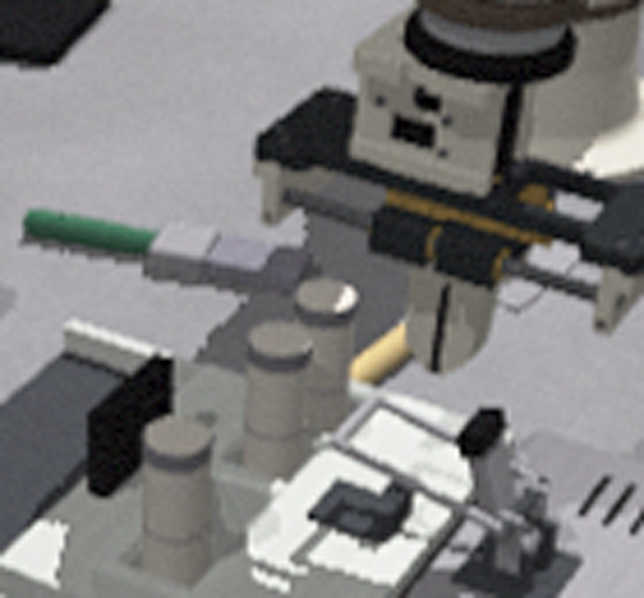

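The loop has tipped and is coming down toward the hook, with its bar at crop (350,425). I'll wait a moment, then measure the bar by depth.

```bash
cat >> h.py <<'E'
def barz(n="scene"):
    d=manip.camera(n)[1]; np.save("pics/bar.npy",d); W=cloud(n,d).reshape(-1,3)
    P=W[(abs(W[:,0]-.585)<.027)&(W[:,1]>.13)&(W[:,1]<.25)&(W[:,2]>.064)&(W[:,2]<.165)]
    for y in np.arange(.13,.25,.006):
        q=P[abs(P[:,1]-y)<.003]
        if len(q): print("y %.3f n %d zmax %.3f  x %.3f..%.3f | edge(x far) zmax %.3f"%(y,len(q),q[:,2].max(),q[:,0].min(),q[:,0].max(), max(q[abs(q[:,0]-.585)>.016][:,2],default=0)))
E
python3 -m handwheel '[[[0,0,0,0,0],[0,0,0,0,0],[0,0,0,0,0],[0,0,0,0,0],[0,0,0,0,0],[0,0,0,0,0]]]'; python3 -c "
from h import *
barz();go([.5845,.2,.172],91.1)"
```

```text
time_s: 43.83
ee_pos: [0.5856, 0.1881, 0.1706]
ee_rot: [[-0.999, -0.019, 0.029], [-0.02, 0.999, -0.026], [-0.028, -0.026, -0.999]]
contact_force: [-0.2, 0.7, -0.7]
opening: 0.004
y 0.130 n 13 zmax 0.068  x 0.560..0.601 | edge(x far) zmax 0.066
y 0.136 n 24 zmax 0.069  x 0.566..0.603 | edge(x far) zmax 0.067
y 0.142 n 8 zmax 0.068  x 0.570..0.601 | edge(x far) zmax 0.066
y 0.148 n 42 zmax 0.076  x 0.559..0.612 | edge(x far) zmax 0.076
y 0.154 n 29 zmax 0.078  x 0.560..0.610 | edge(x far) zmax 0.078
y 0.160 n 23 zmax 0.082  x 0.563..0.609 | edge(x far) zmax 0.078
y 0.166 n 37 zmax 0.083  x 0.562..0.611 | edge(x far) zmax 0.081
y 0.172 n 50 zmax 0.083  x 0.560..0.610 | edge(x far) zmax 0.082
y 0.178 n 14 zmax 0.086  x 0.559..0.610 | edge(x far) zmax 0.086
y 0.184 n 11 zmax 0.088  x 0.560..0.609 | edge(x far) zmax 0.088
y 0.190 n 17 zmax 0.090  x 0.562..0.611 | edge(x far) zmax 0.090
y 0.196 n 11 zmax 0.093  x 0.561..0.609 | edge(x far) zmax 0.093
y 0.202 n 17 zmax 0.143  x 0.561..0.611 | edge(x far) zmax 0.092
y 0.208 n 32 zmax 0.144  x 0.569..0.608 | edge(x far) zmax 0.143
y 0.214 n 78 zmax 0.146  x 0.568..0.609 | edge(x far) zmax 0.142
y 0.220 n 86 zmax 0.142  x 0.566..0.610 | edge(x far) zmax 0.133
y 0.226 n 82 zmax 0.121  x 0.559..0.609 | edge(x far) zmax 0.103
y 0.232 n 48 zmax 0.106  x 0.558..0.608 | edge(x far) zmax 0.106
y 0.238 n 95 zmax 0.108  x 0.558..0.609 | edge(x far) zmax 0.108
y 0.244 n 75 zmax 0.106  x 0.564..0.608 | edge(x far) zmax 0.100
shift [ 0.09  1.19 -0.17] turn -0.0 | tcp [0.5856 0.1881 0.1706] jaw 91.1 open 0.002 F [ 0.1 -0.6 -0.1] t 43.9
```

```bash
python3 -m handwheel '[[[0,0,0,0,0],[0,0,0,0,0],[0,0,0,0,0],[0,0,0,0,0]]]'; python3 -c "
from h import *
for n in('scene','top'):
    W=cloud(n,manip.camera(n)[1]).reshape(-1,3)
    for lo,hi in((-.026,-.016),(-.015,.015),(.016,.026)):
        P=W[(W[:,0]-.585>lo)&(W[:,0]-.585<hi)&(W[:,1]>.125)&(W[:,1]<.165)&(W[:,2]>.055)&(W[:,2]<.1)]
        for y in np.arange(.128,.166,.004):
            q=P[abs(P[:,1]-y)<.002]
            if len(q): print(n,lo,'y %.3f'%y,len(q),np.percentile(q[:,2],[10,50,90]).round(4))
"
```

```text
time_s: 44.22
ee_pos: [0.5856, 0.1881, 0.1706]
ee_rot: [[-0.999, -0.019, 0.029], [-0.02, 0.999, -0.026], [-0.028, -0.026, -0.999]]
contact_force: [0.4, 0.3, 0.0]
opening: 0.004
scene -0.026 y 0.128 2 [0.062  0.0621 0.0622]
scene -0.026 y 0.132 3 [0.0644 0.0654 0.066 ]
scene -0.026 y 0.136 2 [0.0625 0.0638 0.065 ]
scene -0.026 y 0.144 2 [0.0733 0.0737 0.0741]
scene -0.026 y 0.148 4 [0.0715 0.0744 0.0761]
scene -0.026 y 0.152 4 [0.0707 0.0719 0.0735]
scene -0.026 y 0.156 3 [0.0731 0.0731 0.0753]
scene -0.026 y 0.160 2 [0.0751 0.0758 0.0765]
scene -0.026 y 0.164 1 [0.0788 0.0788 0.0788]
scene -0.015 y 0.128 10 [0.0636 0.0652 0.0661]
scene -0.015 y 0.132 11 [0.0651 0.066  0.0669]
scene -0.015 y 0.136 13 [0.0655 0.0667 0.0671]
scene -0.015 y 0.140 10 [0.0654 0.066  0.0682]
scene -0.015 y 0.144 3 [0.0734 0.0736 0.0738]
scene -0.015 y 0.148 18 [0.0712 0.0726 0.0743]
scene -0.015 y 0.152 18 [0.0651 0.0693 0.0734]
scene -0.015 y 0.156 4 [0.0634 0.0655 0.0673]
scene -0.015 y 0.160 6 [0.0735 0.0806 0.0823]
scene -0.015 y 0.164 15 [0.07   0.0808 0.082 ]
scene 0.016 y 0.128 3 [0.0608 0.0608 0.062
[... 902 characters left out ...]
0.015 y 0.132 21 [0.0634 0.0668 0.0685]
top -0.015 y 0.136 19 [0.0655 0.0671 0.0701]
top -0.015 y 0.140 22 [0.0642 0.0664 0.0681]
top -0.015 y 0.144 20 [0.0648 0.0669 0.0701]
top -0.015 y 0.148 29 [0.0653 0.0739 0.0761]
top -0.015 y 0.152 15 [0.0723 0.0738 0.0758]
top -0.015 y 0.156 17 [0.0653 0.0677 0.0692]
top -0.015 y 0.160 18 [0.0623 0.0663 0.0684]
top -0.015 y 0.164 35 [0.0639 0.0767 0.0834]
top 0.016 y 0.128 8 [0.0593 0.0624 0.0649]
top 0.016 y 0.132 3 [0.0621 0.0626 0.0644]
top 0.016 y 0.148 6 [0.0658 0.0719 0.0773]
top 0.016 y 0.152 3 [0.0741 0.076  0.0767]
top 0.016 y 0.156 6 [0.0663 0.0742 0.075 ]
top 0.016 y 0.160 5 [0.0658 0.0666 0.0769]
top 0.016 y 0.164 4 [0.0631 0.0712 0.0775]
```

The bar lies behind the hook: y = 0.149 against a catching face near 0.163, and its top is 0.074 against a floor plate at 0.066. The lever is still up, near 1.85 rad. Next the shut fingers go to the magazine side of the lever.

```bash
python3 -m handwheel '[[[0.1,-1,0,0,0],[0.1,-1.8,0,0,0],[0.1,-1.8,1.5,0,0],[0.1,-1.7,3,0,0],[0.1,-1.6,4.3,0,0],[0.1,-1.6,4.3,0,0],[0.1,-1.6,4.3,0,0]]]'; python3 -c "
from h import *
go([.5845,.192,.1265],91.1);go([.5845,.2095,.133],91.1);go([.5845,.23,.133],91.1);go([.584,.246,.128],91.1);go([.584,.26,.118]);go([.584,.27,.105]);go([.584,.2755,.089]);go([.584,.277,.08])"
```

```text
time_s: 44.9
ee_pos: [0.5855, 0.1702, 0.1273]
ee_rot: [[-0.999, -0.019, 0.027], [-0.02, 0.999, -0.026], [-0.026, -0.027, -0.999]]
contact_force: [-1.3, -0.1, 0.3]
opening: 0.008
shift [0.06 2.18 0.02] turn -0.0 | tcp [0.5855 0.1702 0.1273] jaw 91.1 open 0.008 F [-1.3 -0.1  0.3] t 44.9
shift [ 0.01  3.91 -0.68] turn -0.0 | tcp [0.5855 0.1702 0.1273] jaw 91.1 open 0.008 F [-1.3 -0.1  0.3] t 44.9
shift [-0.03  5.96 -0.73] turn -0.0 | tcp [0.5855 0.1702 0.1273] jaw 91.1 open 0.008 F [-1.3 -0.1  0.3] t 44.9
shift [ 0.    7.57 -0.28] turn -0.0 | tcp [0.5855 0.1702 0.1273] jaw 91.1 open 0.008 F [-1.3 -0.1  0.3] t 44.9
shift [-0.    9.    0.68] turn 0.0 | tcp [0.5855 0.1702 0.1273] jaw 91.1 open 0.008 F [-1.3 -0.1  0.3] t 44.9
shift [1.000e-02 1.004e+01 1.960e+00] turn 0.0 | tcp [0.5855 0.1702 0.1273] jaw 91.1 open 0.008 F [-1.3 -0.1  0.3] t 44.9
shift [ 0.05 10.63  3.54] turn 0.0 | tcp [0.5855 0.1702 0.1273] jaw 91.1 open 0.008 F [-1.3 -0.1  0.3] t 44.9
shift [ 0.07 10.8   4.44] turn 0.0 | tcp [0.5855 0.1702 0.1273] jaw 91.1 open 0.008 F [-1.3 -0.1  0.3] t 44.9
```

```bash
python3 -m handwheel '[[[0,1.2,0,0,0],[0,2.2,0,0,0],[0,3,-0.4,0,0],[0,3.9,-0.7,0,0],[0,4.9,-0.7,0,0],[0,6,-0.7,0,0],[0,6.8,-0.5,0,0],[0,7.8,-0.2,0,0],[0,7.8,-0.2,0,0]]]'; python3 -c "
from h import *
barz()
go([.584,.26,.118]);go([.584,.27,.105]);go([.584,.2755,.089]);go([.584,.277,.08])"
```

```text
time_s: 45.65
ee_pos: [0.5837, 0.2511, 0.1268]
ee_rot: [[-0.999, -0.022, 0.027], [-0.022, 0.999, -0.025], [-0.027, -0.026, -0.999]]
contact_force: [0.2, -1.1, 0.2]
opening: 0.006
y 0.130 n 6 zmax 0.067  x 0.567..0.602 | edge(x far) zmax 0.066
y 0.136 n 26 zmax 0.069  x 0.566..0.603 | edge(x far) zmax 0.066
y 0.142 n 26 zmax 0.068  x 0.560..0.607 | edge(x far) zmax 0.067
y 0.148 n 24 zmax 0.068  x 0.567..0.602 | edge(x far) zmax 0.067
y 0.154 n 24 zmax 0.068  x 0.568..0.611 | edge(x far) zmax 0.068
y 0.160 n 3 zmax 0.073  x 0.587..0.610 | edge(x far) zmax 0.073
y 0.166 n 32 zmax 0.083  x 0.560..0.610 | edge(x far) zmax 0.081
y 0.172 n 39 zmax 0.082  x 0.561..0.610 | edge(x far) zmax 0.077
y 0.178 n 46 zmax 0.083  x 0.561..0.610 | edge(x far) zmax 0.081
y 0.184 n 11 zmax 0.079  x 0.559..0.611 | edge(x far) zmax 0.079
y 0.190 n 12 zmax 0.080  x 0.559..0.610 | edge(x far) zmax 0.080
y 0.196 n 17 zmax 0.083  x 0.561..0.611 | edge(x far) zmax 0.083
y 0.202 n 9 zmax 0.083  x 0.561..0.611 | edge(x far) zmax 0.083
y 0.208 n 13 zmax 0.085  x 0.560..0.610 | edge(x far) zmax 0.085
y 0.214 n 20 zmax 0.085  x 0.558..0.610 | edge(x far) zmax 0.085
y 0.220 n 23 zmax 0.088  x 0.560..0.608 | edge(x far) zmax 0.088
y 0.226 n 38 zmax 0.091  x 0.560..0.609 | edge(x far) zmax 0.091
y 0.232 n 38 zmax 0.150  x 0.559..0.608 | edge(x far) zmax 0.091
y 0.238 n 72 zmax 0.165  x 0.574..0.610 | edge(x far) zmax 0.092
y 0.244 n 85 zmax 0.165  x 0.569..0.609 | edge(x far) zmax 0.093
shift [-0.03  0.99  0.85] turn 0.0 | tcp [0.5837 0.2504 0.1268] jaw 91.2 open 0.003 F [0.1 0.  0.5] t 45.7
shift [-0.02  2.02  2.13] turn 0.0 | tcp [0.5837 0.2504 0.1268] jaw 91.2 open 0.003 F [0.1 0.  0.5] t 45.7
shift [0.01 2.61 3.71] turn 0.0 | tcp [0.5837 0.2504 0.1268] jaw 91.2 open 0.003 F [0.1 0.  0.5] t 45.7
shift [0.03 2.78 4.61] turn 0.0 | tcp [0.5837 0.2504 0.1268] jaw 91.2 open 0.003 F [0.1 0.  0.5] t 45.7
```

The bar has been drawn up to the lip (y ≈ 0.160) and the lever is following. I'll go on over centre and press down.

```bash
python3 -m handwheel '[[[0,0.8,0.6,0,0],[0,1.4,1.3,0,0],[0,2,2.1,0,0],[0,2.4,2.9,0,0],[0,2.7,3.7,0,0],[0,2.8,4.3,0,0],[0,2.8,4.8,0,0],[0,2.8,5,0,0],[0,2.8,5,0,0],[0,2.8,5,0,0]]]'; python3 -c "
from h import *
go([.584,.277,.08])"
```

```text
time_s: 46.53
ee_pos: [0.5845, 0.2781, 0.0878]
ee_rot: [[-0.999, -0.02, 0.028], [-0.021, 1.0, -0.023], [-0.028, -0.024, -0.999]]
contact_force: [-29.7, -12.1, 78.8]
opening: 0.005
shift [ 0.07 -0.09  0.78] turn 0.0 | tcp [0.5845 0.2781 0.0878] jaw 91.2 open 0.005 F [-29.7 -12.1  78.8] t 46.5
```

The lever is pressed hard flat (79 N at z = 0.088). I'll lift off and verify.

```bash
python3 -m handwheel '[[[0,0,-1,0,0],[0,0,-3,0,0],[0,0,-6,0,0],[0,0,-10,0,0],[0,0,-14,0,0],[0,4,-16,0,0],[0,8,-16,0,0],[0,12,-16,0,0],[0,16,-16,0,0],[0,16,-16,0,0],[0,16,-16,0,0]]]'; python3 -c "
from h import *
a=shot('scene','s30');b=shot('top','t30');carts(b[1])
W=cloud('scene',a[1])
for c in([.508,.091],[.56,.092],[.663,.093]):
    print(cyl(W,.07,.13,c,.025)); m=np.hypot(W[...,0]-c[0],W[...,1]-c[1])<.012;print(np.nanpercentile(W[m][:,2],[50,80]))
for n,W in(('s',W),('t',cloud('top',b[1]))):
    W=W.reshape(-1,3); P=W[(abs(W[:,0]-.585)<.012)&(W[:,1]>.13)&(W[:,1]<.32)&(W[:,2]>.055)&(W[:,2]<.2)]
    print(n,[(y.round(3),np.percentile(P[abs(P[:,1]-y)<.003][:,2],90).round(3)) for y in np.arange(.13,.32,.01) if (abs(P[:,1]-y)<.003).sum()>2])
x=a[0][120:250,230:410,::-1];y=b[0][130:240,80:240,::-1]
cv2.imwrite('pics/v30.png',np.hstack([cv2.resize(x,(400,400),interpolation=2),cv2.resize(y,(400,400),interpolation=2)]))
go([.584,.42,.23])"
```

```text
time_s: 47.45
ee_pos: [0.5739, 0.4456, 0.2414]
ee_rot: [[-0.999, -0.026, 0.025], [-0.027, 0.999, -0.023], [-0.024, -0.024, -0.999]]
contact_force: [0.4, -0.6, -0.9]
opening: 0.007
[236  84] top z 0.082 ctr 0.8357 0.0025 mean [0.8347 0.0028] r 0.031 568
[313  91] top z 0.150 ctr 0.7851 -0.1887 mean [ 0.7848 -0.1876] r 0.016 724
[236 179] top z 0.096 ctr 0.5868 0.0177 mean [0.5865 0.0168] r 0.035 183
[372 174] top z 0.077 ctr 0.5734 -0.3049 mean [ 0.5724 -0.3038] r 0.018 193
[ 77 199] top z 0.059 ctr 0.5780 0.3974 mean [0.5757 0.399 ] r 0.076 1214
[378 209] top z 0.122 ctr 0.4845 -0.2985 mean [ 0.484  -0.2979] r 0.027 613
[340 213] top z 0.072 ctr 0.4857 -0.2175 mean [ 0.487  -0.2192] r 0.026 147
[ 28 246] top z 0.074 ctr 0.4759 0.5172 mean [0.4752 0.5094] r 0.085 2760
[422 242] top z 0.077 ctr 0.4025 -0.3931 mean [ 0.4021 -0.3923] r 0.018 219
(189, array([ 0.5087,  0.0888, -0.0103,  0.0136]), np.float64(0.102))
[0.13601258 0.13729375]
(274, array([ 0.5593,  0.0898, -0.0061,  0.0088]), np.float64(0.1))
[0.13620515 0.13711664]
(312, array([ 0.6633,  0.0911, -0.0015,  0.0028]), np.float6
[... 880 characters left out ...]
.069)), (np.float64(0.17), np.float64(0.084)), (np.float64(0.18), np.float64(0.083)), (np.float64(0.19), np.float64(0.065)), (np.float64(0.2), np.float64(0.064)), (np.float64(0.21), np.float64(0.066)), (np.float64(0.22), np.float64(0.067)), (np.float64(0.23), np.float64(0.088)), (np.float64(0.24), np.float64(0.088)), (np.float64(0.25), np.float64(0.092)), (np.float64(0.26), np.float64(0.092)), (np.float64(0.27), np.float64(0.092)), (np.float64(0.28), np.float64(0.092)), (np.float64(0.29), np.float64(0.091)), (np.float64(0.3), np.float64(0.093)), (np.float64(0.31), np.float64(0.091))]
shift [-0.65 -2.04  1.31] turn 0.0 | tcp [0.5767 0.4406 0.2424] jaw 91.1 open 0.008 F [-0.9  0.2  0.5] t 47.5
```

View pics/v30.png

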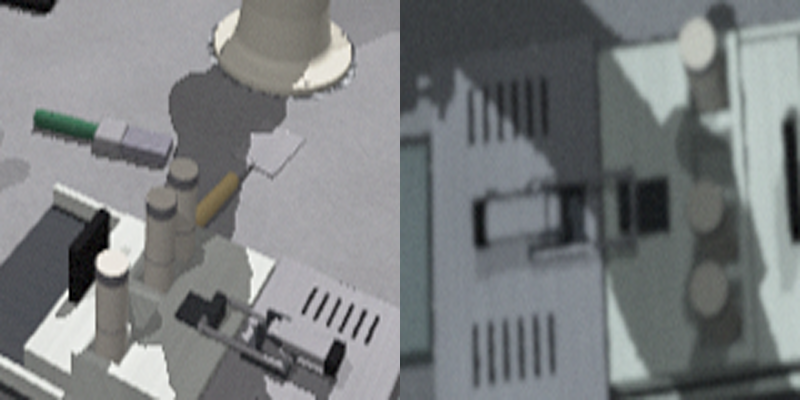

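The picture shows the lever lying flat on the chamber (left half, 335,355), the loop over the hook (210,320) and three cartridges standing. The arm is clear, so I'll hand in.

```bash
python3 -m handwheel '[[[0,0,0,0,0],[0,0,0,0,0],[0,0,0,0,0],[0,0,0,0,0],[0,0,0,0,0],[0,0,0,0,0]]]'; python3 -c "
from rig import manip
print(manip.finish_job())"
```

```text
time_s: 48.05
ee_pos: [0.5769, 0.4404, 0.2427]
ee_rot: [[-0.999, -0.02, 0.027], [-0.02, 0.999, -0.025], [-0.027, -0.026, -0.999]]
contact_force: [0.1, -0.1, -0.0]
opening: 0.003
the job is handed in; nothing more can be done
None
```

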